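Register a link blank in the nest of an arbor press

ROBOT

A 7-joint arm with a two-finger parallel gripper is mounted at the origin on the work surface. World frame = base frame: x ahead of the robot, y to its left, z up, the work surface at z = 0. Lengths are in m, angles in rad, forces in N, time in s.
With the tool pointing down it reaches from about 0.4 to 0.9 m from the base axis. Payload 5.6 kg.
Tool frame: the origin (TCP) lies at the very end of the fingers, on their centre line; the grasp point (between the pads) lies 19 mm behind it; z points along the fingers, y is the direction in which the jaws open and shut (so a half turn about z gives the same grasp; the last joint's range is limited). The gripper opens to 92 mm and grips with 3 to 60 N. Pads are 20 mm wide; open, the fingers measure 128 mm over their backs; the gripper's body (75 mm by 189 mm) begins 69 mm behind the grasp point.
Start: joints at [-1.391, 0.468, -0.012, 1.603, 0.006, 1.071, -0.056], TCP at [0.144, 0.634, 0.215] pointing down, gripper open.
Joint ranges: [-2.53, 2.53], [-0.31, 2.02], [-1.57, 1.55], [0.28, 2.44], [-1.29, 4.43], [0.15, 1.84], [-2.92, 2.92]. Speed limits (rad/s): [2.57, 2.57, 3.14, 3.14, 3.14, 3.14, 3.14].

INTERFACE

Orientations are given as a unit quaternion [w, x, y, z].
In Python, from station import r gives the robot as it stands.
- The arm moves only by the tool step_arm, never from a script. Its argument "motion" is a list that holds one entry, the list of rows, each a list of 4 numbers: the shift along the tool's x, y, z in mm, then the turn about the tool's z in rad. In form: [[[dx, dy, dz, spin], ...]]. A call has 1 to 10 rows; each row is the pose to reach, as a shift and turn from the pose commanded when the call began, along the tool's axes at that moment; what a row does not reach only later rows make up. A row lasts 1/12 s, in which the tool goes at most 41.7 mm and 7.16 degrees, less where a joint would pass 70% of its speed; a pose out of reach is approached as far as the arm can. A call with a gripper value outside its range is refused whole. "grip" is the gripper command: -1 is shut, 1 is fully open, values between are in proportion, set as the call begins (left out, the last holds). The fingers move at their own pace and stop on an object; the grip force is fixed at half the most. Time passes only in rows, so rows that repeat a pose let the fingers close. It gives the time, the measured TCP pose, the force and the opening at its end, in the units of the state.
- r.read_state(): the state, without advancing time (a new reading comes with each control period).
- r.grab_frame(name): name is "scene" or "top" or "wrist"; returns a dict with "image" (384x512x3 uint8, red, green, blue), "intrinsics" (3x3 intrinsics, pixels), "k1" (the pictures are not rectified: a ray, as slopes to the right and down, at radius r is drawn at 1 + k1 r^2 times it, then the intrinsics apply), "R" (3x3) and "t" (3): a world point X has camera coordinates R X + t; the wrist camera has in their place "hand_eye" (4x4, takes a point from camera to tool coordinates, whose origin is the TCP and whose axes are the flange's). Camera axes: x right, y down, z forward; pixel columns grow to the right and rows downward; lengths in m; the calibration is good to about 2 mm. A picture is of the moment at which its call begins: read the wrist's pose just before it. There is no depth.
- r.finish_job(): hands the job in, once; it reports no verdict.
The state is a dict: "t": time; "joint_pos": joint angles; "dq": joint speeds; "joint_efforts": joint torques, N m; "ee_pos": TCP position; "ee_rot": TCP orientation; "contact_force": force on the tool from outside, world axes, zero at the start; "torque": the same for the moment, N m; "opening": opening from 0.0 (shut) to 1.0 (fully open).
Only numpy, scipy, OpenCV 4.12 (cv2) and the standard library are available. Lean on these libraries where they do the work, as an engineer would, in place of code of your own. Each camera call takes 0.05 s, during which the arm holds its last target.

TASK

Load the brass link blank into the punching nest of the arbor press so that its second hole can be punched: lay it flat under the raised ram with the end that already has a hole pointing out of the nest, away from the end stop. Push it fully home, with its long side flush along the fence and its end up against the end stop, then let go. Leave the model house, the soldering-iron stand and the screwdriver where they are.

Things in the scene. Friction and masses are not known exactly. Their poses are not given: they have to be found in the camera images.
- blank_center (a point): Centre (half-way up) of the loose brass link blank, a flat bar 80 x 30 x 12 mm, 0.24 kg. Its x axis runs along the length, y across the width, z up. A 12 mm hole goes through it 25 mm from the centre towards -x; the +x end is plain. At the start it lies flat on the plywood board, hole end roughly towards the robot.
- blank_hole (a point): Centre of the hole in the blank, 25 mm from blank_center along the blank's -x.
- board: Fixed plywood board 180 x 140 mm, 9 mm thick, on which the blank starts. Origin at the centre of its underside, at bench height.
- nest_home (a point): Where the blank's centre (blank_center) is when fully home: 6 mm above the flat aluminium nest bed, whose top is 80 mm above the bench. Axes as the press: x towards the end stop (away from the robot, to its right), y towards the fence and column, z up. The bed reaches from x -65 to +60 mm and from y -63 to +31 mm of this point; only the fence and end stop stand on it.
- punch_tip (a point): Lower tip of the raised punch, 50 mm above the nest bed, 20 mm in x from nest_home. Going up on the same vertical axis: 9 mm thick punch for 20 mm, 28 mm thick holder for 30 mm, then the 25 mm square ram. Axes as nest_home.
- press: Green cast bench arbor press, fixed to the bench, axes as nest_home. Origin on the bench under the ram axis. Its foot is 120 mm wide in x, reaches from y -75 to +190 mm and is 50 mm high; above it the round anvil carries the nest. The hand lever, on the +x side, stands up to 460 mm above the bench and is not used.
- model_house: Loose small wooden model house with a black roof on a plywood base 110 x 85 mm, 60 mm high. Origin at the centre of its underside. Leave it alone.
- iron_stand: Loose grey soldering-iron stand with a wire spring holder, 85 x 95 mm, 80 mm high. Origin at the centre of its underside. Leave it alone.
- screwdriver: Loose screwdriver with an orange handle, 190 mm long, lying along its x axis. Leave it alone.
- fence (a point): Foot of the fence's face, half-way along it: 15 mm in y from nest_home, at bed height. The fence is a dark steel bar along x, 70 mm long, 12 mm wide, 8 mm high (the blank stands 4 mm proud of it). Its face looks to -y. Axes as nest_home.
- end_stop (a point): Foot of the end stop's face: 40 mm in x from nest_home, at bed height. The end stop is a dark steel block 8 mm high, 12 mm long in x, from y -15 to +9 mm of this point. Its face looks to -x. Axes as nest_home.
- head (a point): Middle of the underside of the press head, on the ram axis, 120 mm above the nest bed. The head reaches 28 mm to both sides in x (round cap at -x: 40 mm), 47 mm towards -y, and on to the column (56 mm wide, from y +100 mm); it is 100 mm high. So near the punch a tool cannot stand upright: lean it back by about 40 degrees, to the -x side. Axes as nest_home.
Things that resemble listed ones, but are neither listed nor needed, are in the scene too. What is meant by the part that bears blank_center is not blue, pink or red, and is the larger of those in its own colour.

How it is judged:
At the end, for the whole second after the job is handed in: The blank lies flat on the nest bed (height within 3 mm, tilt under 0.05 rad), hole end outwards, its centre within 2 mm of fully home along both the fence and the end-stop direction, square to the fence within 0.03 rad, released and at rest (x of blank_center in the frame of nest_home between -0.002 and 0.002 m and y of blank_center in the frame of nest_home between -0.002 and 0.002 m and z of blank_center in the frame of nest_home between -0.003 and 0.003 m and x of blank_hole in the frame of nest_home below -0.02 m and angle between the x axis of blank_center and the x axis of nest_home, either way round below 0.03 rad and angle between blank_center's own z axis and vertical below 0.05 rad and contact force between the fingers and blank below 0.1 N and linear speed of blank below 0.01 m/s); the robot touches nothing.
It fails at once if the model house was moved by more than 20 mm (distance of model_house from where it was at the start of the episode above 0.02 m).
It fails at once if the soldering-iron stand was moved by more than 20 mm (distance of iron_stand from where it was at the start of the episode above 0.02 m).
It fails at once if the screwdriver was moved by more than 20 mm (distance of screwdriver from where it was at the start of the episode above 0.02 m).
It also fails if it takes over 58 s, if anything falls off the work surface, if the arm or the gripper's body presses on something with over 40 N, if the wrist force passes 120 N, or if a joint passes its speed limit or range.

## Working session

There is one attempt and no reset: what is moved stays moved. The work goes in short steps, Python scripts to look and compute and a tool call to move; the robot and the scene stay as the last step left them, time stands still between calls to the robot, and variables do not carry over. Pictures are saved under pics/ and viewed, and the job is handed in when it is done.

Besides the shell and the picture viewer there is one more tool, called as name(argument=value, ...) on one line, values as JSON. step_arm: Moves the arm, as the interface text tells. Its arguments: {"type":"object","properties":{"motion":{"type":"array"},"grip":{"type":"number"}},"required":["motion"]}

```bash
mkdir -p pics; ls; python3 - <<'E'
from station import r
import cv2,numpy as np
s=r.read_state();print(s)
for n in ("scene","top","wrist"):
    f=r.grab_frame(n);cv2.imwrite(f"pics/{n}0.png",f["image"][:,:,::-1])
    print(n,{k:np.round(np.array(v),4).tolist() for k,v in f.items() if k!="image"})
E
```

```text
pics
{'t': 0.0, 'joint_pos': array([-1.39097448,  0.46839881, -0.01159941,  1.60365114,  0.00597351,
        1.07136928, -0.05630297]), 'dq': array([-0.0005201 , -0.00088756, -0.00012714, -0.00083987, -0.00079147,
       -0.00044926, -0.00140304]), 'joint_efforts': array([ 1.27818737e-05, -5.20587087e+01, -1.27674738e-02, -2.43743581e+01,
       -5.66691149e-02,  1.74095045e-02,  1.75699206e-04]), 'ee_pos': array([0.14357105, 0.6333362 , 0.2136149 ]), 'ee_rot': array([-4.82911035e-05,  1.11221559e-01,  9.93795231e-01, -8.94684201e-04]), 'contact_force': array([ 0.08903595,  0.28294448, -0.24518352]), 'torque': array([ 0.00550719, -0.0177731 ,  0.01814043]), 'opening': 1.0034814517128727}
scene {'intrinsics': [[378.334, 0.0, 248.2765], [0.0, 378.334, 186.1763], [0.0, 0.0, 1.0]], 'k1': -0.0733, 'R': [[0.5153, 0.8569, -0.0127], [0.4877, -0.3054, -0.8178], [-0.7047, 0.4152, -0.5753]], 't': [-0.2159, -0.1876, 1.7707]}
top {'intrinsics': [[354.7834, 0.0, 259.2835], [0.0, 354.7834, 192.4347], [0.0, 0.0, 1.0]], 'k1': -0.0356, 'R': [[-0.0032, -1.0, -0.0029], [-0.9769, 0.0037, -0.2137], [0.2137, 0.0022, -0.9769]], 't': [-0.0539, 0.5854, 0.983]}
wrist {'intrinsics': [[337.9743, 0.0, 258.5258], [0.0, 337.9743, 195.1749], [0.0, 0.0, 1.0]], 'k1': -0.051, 'hand_eye': [[0.0008, -0.9653, -0.2612, 0.0749], [1.0, 0.0009, -0.0003, 0.0013], [0.0005, -0.2612, 0.9653, -0.1708], [0.0, 0.0, 0.0, 1.0]]}
```

View pics/scene0.png

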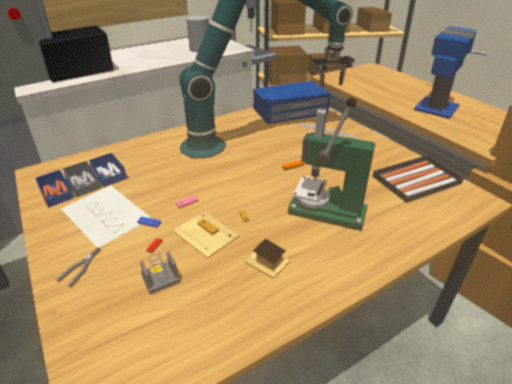

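View pics/top0.png

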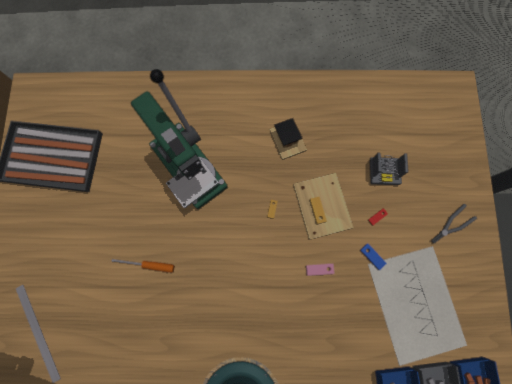

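View pics/wrist0.png

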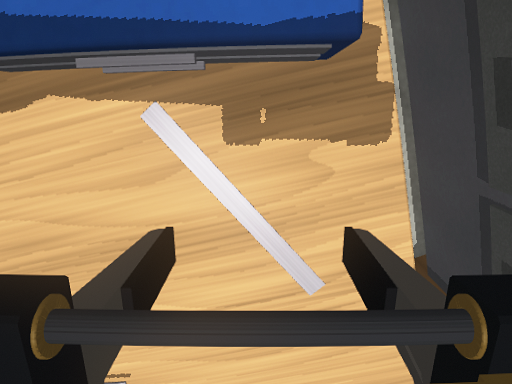

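```bash
cat > h.py <<'E'
import numpy as np,cv2
def und(f,uv):
    uv=np.atleast_2d(np.asarray(uv,float));K=f["intrinsics"]
    d=np.column_stack([(uv[:,0]-K[0][2])/K[0][0],(uv[:,1]-K[1][2])/K[1][1]])
    k=f["k1"];s=d.copy()
    for _ in range(20): s=d/(1+k*(s**2).sum(1,keepdims=True))
    return s
def fw(f,R,t,X):
    c=np.atleast_2d(X)@np.asarray(R).T+t; s=c[:,:2]/c[:,2:]
    s=s*(1+f["k1"]*(s**2).sum(1,keepdims=True)); K=f["intrinsics"]
    return s*[K[0][0],K[1][1]]+[K[0][2],K[1][2]]
def q2R(q):
    from scipy.spatial.transform import Rotation as Q
    return Q.from_quat([q[1],q[2],q[3],q[0]]).as_matrix()
def cam(f,s=None):
    if "R" in f: return np.array(f["R"]),np.array(f["t"])
    H=np.array(f["hand_eye"]);T=np.eye(4);T[:3,:3]=q2R(s["ee_rot"]);T[:3,3]=s["ee_pos"]
    M=np.linalg.inv(T@H);return M[:3,:3],M[:3,3]
def onz(f,R,t,uv,z):
    s=und(f,uv);d=np.column_stack([s,np.ones(len(s))])@R; o=-R.T@t
    return o+d*((z-o[2])/d[:,2])[:,None]
E
python3 - <<'E'
import cv2
t=cv2.imread("pics/top0.png");s=cv2.imread("pics/scene0.png")
cv2.imwrite("pics/c1.png",cv2.resize(t[160:250,255:395],None,fx=5.5,fy=5.5,interpolation=2))
cv2.imwrite("pics/c2.png",cv2.resize(t[85:220,120:250],None,fx=4.4,fy=4.4,interpolation=2))
cv2.imwrite("pics/c3.png",cv2.resize(s[90:230,270:390],None,fx=4.2,fy=4.2,interpolation=2))
E
```

```text
(no output)
```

View pics/c1.png

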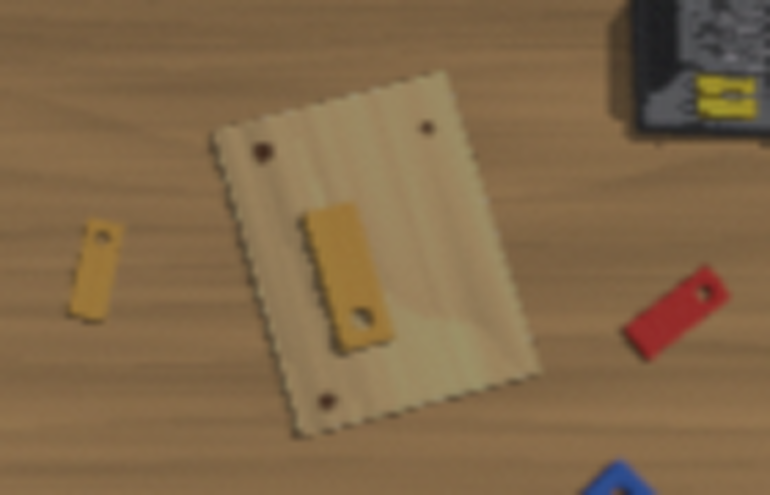

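View pics/c2.png

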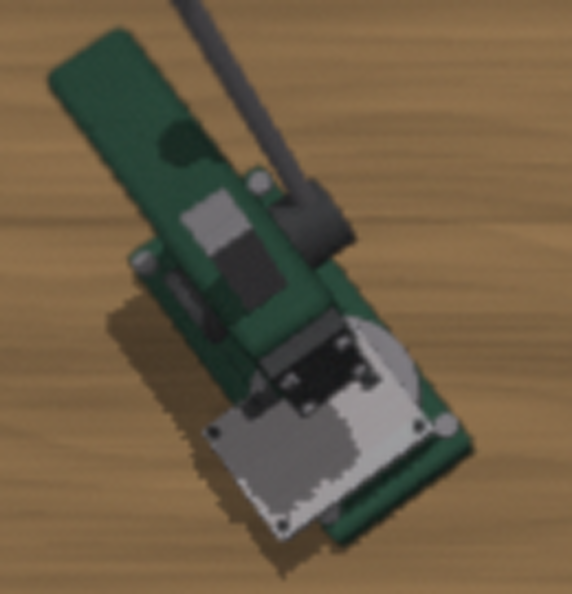

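View pics/c3.png

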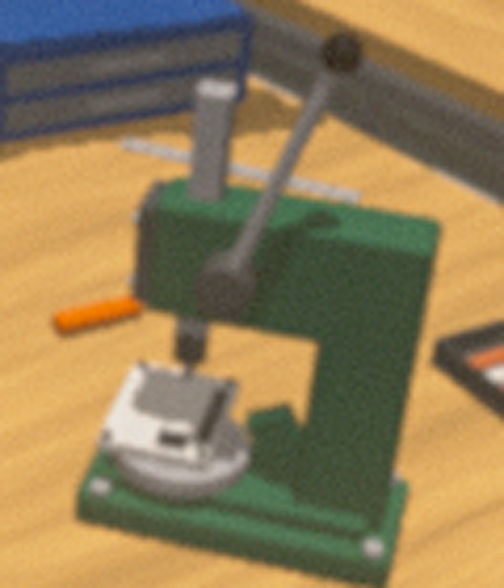

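```bash
python3 - <<'E'
from station import r
from h import *
f=r.grab_frame("top");R,t=cam(f)
P=lambda p,s,o:[((a+.5)/s-.5+o[0],(b+.5)/s-.5+o[1]) for a,b in p]
b=onz(f,R,t,P([(302,213),(354,203),(394,338),(342,352),(362,318)],5.5,(255,160)),.021)
print(b.round(4),b[:4].mean(0));
ax=(b[0]+b[1]-b[2]-b[3])/2;print("len",np.linalg.norm(ax),"yaw",np.arctan2(ax[1],ax[0]),"w",np.linalg.norm(b[0]-b[1]))
n=onz(f,R,t,P([(207,430),(283,540),(440,428)],4.4,(120,85)),.080)
print(n.round(4),np.linalg.norm(n[1]-n[0]),np.linalg.norm(n[2]-n[1]))
ex=n[2]-n[1];ey=n[0]-n[1];print(np.arctan2(ex[1],ex[0]),np.arctan2(ey[1],ey[0])-np.pi/2)
ex/=np.linalg.norm(ex);ey=np.array([-ex[1],ex[0],0])
print("home",n[1]+65*.001*ex+.063*ey)
g=r.grab_frame("scene");Rs,ts=cam(g)
# check in scene view
print(fw(g,Rs,ts,n),fw(g,Rs,ts,b))
print(r.read_state()['joint_pos'])
E
```

```text
[[ 0.5754 -0.2094  0.021 ]
 [ 0.581  -0.2386  0.021 ]
 [ 0.5052 -0.2577  0.021 ]
 [ 0.4976 -0.2288  0.021 ]
 [ 0.5163 -0.2406  0.021 ]] [ 0.5397858  -0.23366378  0.021     ]
len 0.07915632699314762 yaw 0.2454870373847927 w 0.029721405194716347
[[0.6128 0.2152 0.08  ]
 [0.5384 0.1612 0.08  ]
 [0.6135 0.0598 0.08  ]] 0.09189508185309435 0.12618003196823746
-0.9331596911332382 -0.9437118624354363
home [0.62769269 0.14651016 0.08      ]
[[325.55750879 180.7679403 ]
 [301.41635915 175.57137576]
 [291.45541037 194.19757123]] [[218.6827729  227.91244412]
 [211.6241477  231.94425128]
 [196.77521193 221.25550459]
 [203.4273055  217.2053532 ]
 [202.69863508 221.34302115]]
[-1.39101798  0.4679402  -0.01156896  1.60312735  0.00603979  1.07138071
 -0.05629297]
```

```bash
python3 - <<'E'
from station import r
from h import *
f=r.grab_frame("top");R,t=cam(f)
h=np.array([.6277,.1465]);a=-.938;ex=np.array([np.cos(a),np.sin(a)]);ey=np.array([-ex[1],ex[0]])
for nm,pts in dict(cap=[(165,265),(215,335),(190,300)],hub=[(320,230)],headfrontL=[(262,360)],headfrontR=[(335,305)],rear=[(50,80),(125,30)]).items():
  for p in pts:
    uv=((p[0]+.5)/4.4-.5+120,(p[1]+.5)/4.4-.5+85)
    for z in (.23,.25,.30):
      X=onz(f,R,t,uv,z)[0,:2]-h;print(nm,p,z,"nest xy mm",(1000*X@ex).round(),(1000*X@ey).round())
im=f["image"][:,:,::-1]
# project predicted model: head box & cap
g=r.grab_frame("scene");Rs,ts=cam(g);gi=g["image"][:,:,::-1].copy()
cv2.imwrite("pics/cap_s.png",cv2.resize(gi[100:210,285:385],None,fx=5.4,fy=5.4,interpolation=2))
cv2.imwrite("pics/cap_t.png",cv2.resize(im[110:200,140:215],None,fx=6.5,fy=6.5,interpolation=2))
E
```

```text
cap (165, 265) 0.23 nest xy mm -19.0 72.0
cap (165, 265) 0.25 nest xy mm -18.0 62.0
cap (165, 265) 0.3 nest xy mm -17.0 38.0
cap (215, 335) 0.23 nest xy mm -19.0 19.0
cap (215, 335) 0.25 nest xy mm -18.0 10.0
cap (215, 335) 0.3 nest xy mm -17.0 -10.0
cap (190, 300) 0.23 nest xy mm -19.0 45.0
cap (190, 300) 0.25 nest xy mm -18.0 36.0
cap (190, 300) 0.3 nest xy mm -17.0 14.0
hub (320, 230) 0.23 nest xy mm 65.0 36.0
hub (320, 230) 0.25 nest xy mm 64.0 27.0
hub (320, 230) 0.3 nest xy mm 61.0 5.0
headfrontL (262, 360) 0.23 nest xy mm -5.0 -10.0
headfrontL (262, 360) 0.25 nest xy mm -5.0 -18.0
headfrontL (262, 360) 0.3 nest xy mm -4.0 -37.0
headfrontR (335, 305) 0.23 nest xy mm 47.0 -8.0
headfrontR (335, 305) 0.25 nest xy mm 46.0 -15.0
headfrontR (335, 305) 0.3 nest xy mm 43.0 -34.0
rear (50, 80) 0.23 nest xy mm -11.0 212.0
rear (50, 80) 0.25 nest xy mm -11.0 199.0
rear (50, 80) 0.3 nest xy mm -10.0 167.0
rear (125, 30) 0.23 nest xy mm 42.0 212.0
rear (125, 30) 0.25 nest xy mm 42.0 200.0
rear (125, 30) 0.3 nest xy mm 40.0 168.0
```

View pics/cap_t.png

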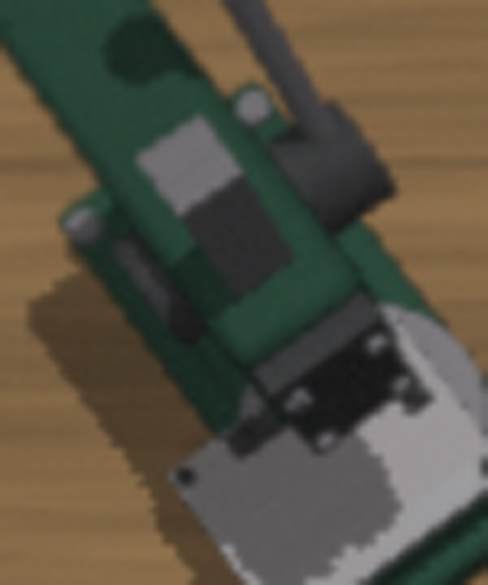

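Candidates: brass bar on the board (318,210), small brass bar (272,209), pink (320,270), red (378,216), blue (373,257). The one meant is the brass bar on the board: it is not blue, pink or red, and it is the larger of the two brass ones. The c1 crop confirms it, with the hole at its lower end (362,318 in the crop). Next I'll move over it and measure it with the wrist camera.

```bash
cat >> h.py <<'E'
def yawy(s): 
    y=q2R(s["ee_rot"])[:,1]; return np.arctan2(y[1],y[0])
def plan(s,xyz,yaw):
    Rt=q2R(s["ee_rot"]);d=Rt.T@(np.array(xyz)-s["ee_pos"])*1000
    a=(yaw-yawy(s)+np.pi)%(2*np.pi)-np.pi
    return d.round(1),round(-a,3)
E
python3 - <<'E'
from station import r
from h import *
s=r.read_state();print(yawy(s))
for p in ([.42,.30,.22],[.47,-.26,.2]): print(plan(s,p,1.816))
f=r.grab_frame("top");R,t=cam(f)
P=lambda p,s,o:[((a+.5)/s-.5+o[0],(b+.5)/s-.5+o[1]) for a,b in p]
b=onz(f,R,t,P([(92,219),(125,224),(101,322),(67,314)],5.5,(255,160)),.008)
print("small",b.mean(0),np.linalg.norm(np.diff(b,axis=0),axis=1))
b=onz(f,R,t,[(306,264.5),(333.5,263.5),(334,275),(306.5,276)],.01);print("pink",b.mean(0),np.linalg.norm(np.diff(b,axis=0),axis=1))
E
```

```text
1.3479562030974472
(array([-343.3, -264.5,   -5.5]), np.float64(-0.468))
(array([-515.8, -799.6,   14.7]), np.float64(-0.468))
small [ 0.54620903 -0.09508255  0.008     ] [0.01875894 0.05726147 0.01942486]
pink [ 0.36131239 -0.23526916  0.01      ] [0.08213843 0.03349013 0.08162367]
```

step_arm(motion=[[[-343,-265,-5,-0.468],[-343,-265,-5,-0.468],[-343,-265,-5,-0.468],[-343,-265,-5,-0.468],[-343,-265,-5,-0.468],[-343,-265,-5,-0.468],[-343,-265,-5,-0.468],[-343,-265,-5,-0.468],[-343,-265,-5,-0.468],[-343,-265,-5,-0.468]]], grip=1)

```text
t: 1.23
ee_pos: [0.41, 0.3109, 0.2198]
ee_rot: [0.0, -0.122, 0.992, 0.0]
contact_force: [1.4, 1.0, -0.6]
opening: 1.0
```

```bash
python3 - <<'E'
from station import r
from h import *
s=r.read_state();print(s["t"],s["ee_pos"],yawy(s),s["joint_pos"].round(2))
print(plan(s,[.47,-.26,.2],1.816))
E
```

```text
1.2333 [0.40995158 0.31090833 0.21984265] 1.8160043129050376 [-0.76  0.23  0.06  1.93 -0.02  0.98  1.12]
(array([  80.4, -568.4,   19.5]), np.float64(0.0))
```

step_arm(motion=[[[80,-568,19,0],[80,-568,19,0],[80,-568,19,0],[80,-568,19,0],[80,-568,19,0],[80,-568,19,0],[80,-568,19,0],[80,-568,19,0],[80,-568,19,0],[80,-568,19,0]]])

```text
t: 2.07
ee_pos: [0.4526, -0.1035, 0.206]
ee_rot: [0.001, -0.122, 0.992, 0.0]
contact_force: [1.4, 0.2, -0.6]
opening: 0.998
```

```bash
python3 - <<'E'
from station import r
from h import *
s=r.read_state();print(s["t"],s["ee_pos"],yawy(s),s["joint_pos"].round(2))
print(plan(s,[.47,-.25,.2],1.816))
E
```

```text
2.0667 [ 0.45258573 -0.1035112   0.20604453] 1.8161151739747448 [-0.19  0.16  0.39  2.07 -0.07  0.92  2.05]
(array([  18.7, -146.3,    6. ]), np.float64(0.0))
```

step_arm(motion=[[[19,-146,6,0],[19,-146,6,0],[19,-146,6,0],[19,-146,6,0],[19,-146,6,0],[19,-146,6,0],[19,-146,6,0]]])

```text
t: 2.65
ee_pos: [0.4696, -0.2466, 0.1994]
ee_rot: [-0.0, -0.123, 0.992, 0.001]
contact_force: [-0.0, 0.4, -0.7]
opening: 0.999
```

```bash
python3 - <<'E'
from station import r
from h import *
s=r.read_state();f=r.grab_frame("wrist");print(s["t"],s["ee_pos"],yawy(s))
cv2.imwrite("pics/w1.png",cv2.resize(f["image"][:,:,::-1],None,fx=1.5,fy=1.5,interpolation=2))
E
```

```text
2.65 [ 0.46961982 -0.24657052  0.19939707] 1.8168907848325662
```

View pics/w1.png

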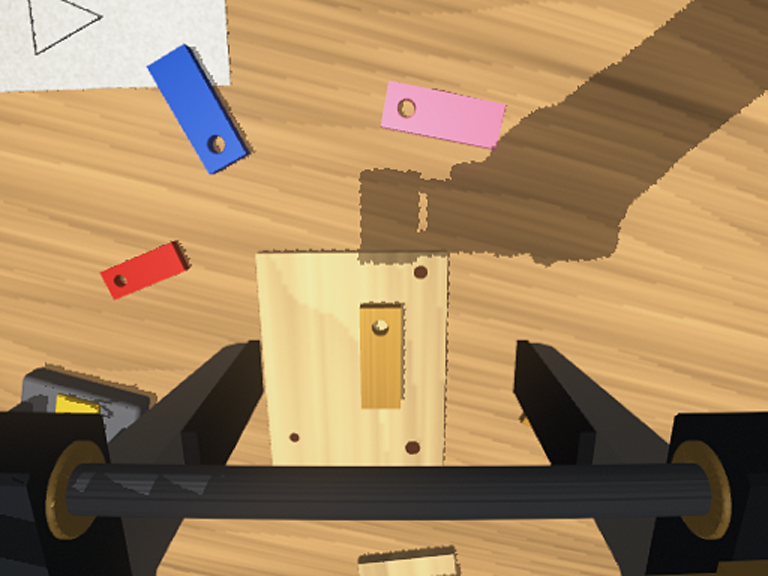

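```bash
cat >> h.py <<'E'
def barpose(f,s,roi,lo,hi,z,name):
    """roi in full-res pixels; returns rect center,long-axis yaw,dims at height z"""
    R,t=cam(f,s);hsv=cv2.cvtColor(f["image"],cv2.COLOR_RGB2HSV)
    m=cv2.inRange(hsv,np.array(lo),np.array(hi));k=np.zeros_like(m);x0,y0,x1,y1=roi;k[y0:y1,x0:x1]=m[y0:y1,x0:x1]
    cv2.imwrite(name,k[y0:y1,x0:x1])
    c=max(cv2.findContours(k,cv2.RETR_EXTERNAL,cv2.CHAIN_APPROX_NONE)[0],key=cv2.contourArea)
    X=onz(f,R,t,c.reshape(-1,2),z)[:,:2]
    (cx,cy),_,_=rc=cv2.minAreaRect((X*1000).astype(np.float32));b=cv2.boxPoints(rc)
    e1,e2=b[1]-b[0],b[2]-b[1]
    if np.linalg.norm(e2)>np.linalg.norm(e1): e1,e2=e2,e1
    return (cx,cy),(np.arctan2(e1[1],e1[0])+np.pi/2)%np.pi-np.pi/2,np.linalg.norm(e1),np.linalg.norm(e2)
E
python3 - <<'E'
from station import r
from h import *
s=r.read_state();f=r.grab_frame("wrist")
hsv=cv2.cvtColor(f["image"],cv2.COLOR_RGB2HSV)
print(hsv[245,253],hsv[265,250],hsv[245,235],hsv[245,268],hsv[285,253])
print(barpose(f,s,(225,190,285,290),(0,120,60),(30,255,255),.021,"pics/m1.png"))
R,t=cam(f,s);P=np.array([(360,306),(403,306),(400,409),(361,408),(380,327)])/1.5-.17
b=onz(f,R,t,P,.021);print(b[:4].mean(0),b.round(4))
p=onz(f,R,t,np.array([(389,81),(506,104),(494,149),(381,126),(406,108)])/1.5-.17,.012);print("pink",p.round(4),p[:4].mean(0),np.linalg.norm(np.diff(p,axis=0),axis=1))
E
```

```text
[ 19 163 217] [ 19 165 209] [ 21  95 236] [ 18 115 142] [ 21  97 236]
((537.80908203125, -233.63104248046875), np.float32(0.25401533), np.float32(84.57521), np.float32(29.761034))
[ 0.53914682 -0.23189177  0.021     ] [[ 0.5033 -0.2564  0.021 ]
 [ 0.4957 -0.2264  0.021 ]
 [ 0.5756 -0.2079  0.021 ]
 [ 0.5821 -0.2369  0.021 ]
 [ 0.5152 -0.2386  0.021 ]]
pink [[ 0.3499 -0.2737  0.012 ]
 [ 0.3444 -0.1941  0.012 ]
 [ 0.3746 -0.1934  0.012 ]
 [ 0.3791 -0.2719  0.012 ]
 [ 0.3637 -0.2585  0.012 ]] [ 0.3620187  -0.23328348  0.012     ] [0.07983659 0.03014545 0.07866854 0.0204308 ]
```

View pics/m1.png

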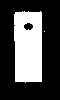

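```bash
python3 - <<'E'
from station import r
from h import *
s=r.read_state();print(plan(s,[.5073,-.2404,.012],1.813),plan(s,[.5073,-.2404,.06],1.813))
E
```

```text
(array([-37.6,  -3.9, 187.6]), np.float64(0.005)) (array([-37.6,  -3.9, 139.6]), np.float64(0.005))
```

step_arm(motion=[[[-38,-4,40,0.005],[-38,-4,80,0.005],[-38,-4,120,0.005],[-38,-4,145,0.005],[-38,-4,170,0.005],[-38,-4,182,0.005],[-38,-4,187,0.005],[-38,-4,187,0.005],[-38,-4,187,0.005]]])

```text
t: 3.5
ee_pos: [0.5086, -0.2425, 0.0139]
ee_rot: [0.001, -0.12, 0.993, -0.0]
contact_force: [0.1, -0.5, -0.0]
opening: 1.0
```

step_arm(motion=[[[0,0,0,0],[0,0,0,0],[0,0,0,0],[0,0,0,0],[0,0,0,0],[0,0,0,0],[0,0,0,0],[0,0,0,0]]], grip=-1)

```text
t: 4.17
ee_pos: [0.5074, -0.2424, 0.0126]
ee_rot: [-0.0, -0.12, 0.993, 0.0]
contact_force: [-0.3, -0.3, -0.5]
opening: 0.44
```

step_arm(motion=[[[0,0,0,0],[0,0,0,0],[0,0,0,0],[0,0,0,0],[0,0,0,0],[0,0,0,0]]])

```text
t: 4.67
ee_pos: [0.5074, -0.2424, 0.0125]
ee_rot: [-0.0, -0.12, 0.993, -0.0]
contact_force: [0.6, 0.0, 0.2]
opening: 0.319
```

```bash
python3 - <<'E'
from station import r
from h import *
s=r.read_state();f=r.grab_frame("wrist");print(s["t"],s["ee_pos"],yawy(s),s["opening"],s["contact_force"])
cv2.imwrite("pics/w2.png",f["image"][:,:,::-1])
E
```

```text
4.6667 [ 0.50743583 -0.24243939  0.01253307] 1.8109035391757626 0.3187882606970894 [0.6006669  0.00882615 0.19637084]
```

View pics/w2.png

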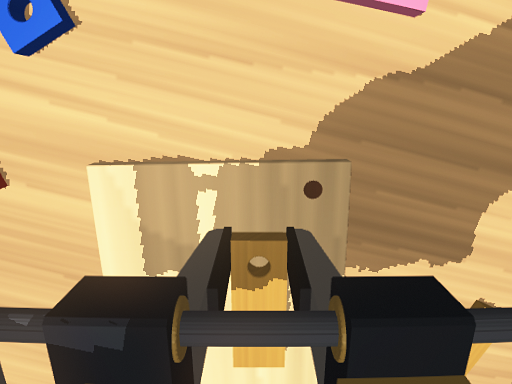

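```bash
python3 - <<'E'
from station import r
from h import *
s=r.read_state();print(plan(s,[.507,-.242,.11],1.811),plan(s,[.43,.0,.2],0.633),plan(s,[.43,.1,.2],0.633))
R,t=cam(r.grab_frame("wrist"),s);f=r.grab_frame("wrist")
Rt=q2R(s["ee_rot"])
for n,p in dict(hole=(259,265),end=(259,239)).items():
    X=onz(f,R,t,p,.021)[0];print(n,(Rt.T@(X-s["ee_pos"])*1000).round(1))
E
```

```text
(array([  0.3,   0.6, -97.5]), np.float64(-0.0)) (array([  17.6,  253.9, -187.5]), np.float64(1.178)) (array([  -6.2,  351.1, -187.5]), np.float64(1.178))
hole [-7.9  2.1 -8.5]
end [ 6.9  2.1 -8.5]
```

step_arm(motion=[[[0,0,-15,0],[0,0,-45,0],[0,5,-85,0.05],[17,40,-120,0.17],[17,80,-150,0.3],[17,120,-180,0.42],[10,160,-187,0.54],[10,200,-187,0.66],[5,240,-187,0.78],[5,280,-187,0.9]]])

```text
t: 5.65
ee_pos: [0.4477, -0.0289, 0.1965]
ee_rot: [0.0, 0.272, 0.962, 0.0]
contact_force: [0.9, 0.1, -3.9]
opening: 0.322
```

```bash
python3 - <<'E'
from station import r
from h import *
s=r.read_state();print(s["t"],s["ee_pos"],yawy(s),s["opening"]);print(plan(s,[.43,.12,.2],0.633),plan(s,[.545,.2595,.2],0.633))
E
```

```text
5.65 [ 0.44765953 -0.02893497  0.19649815] 1.018903057944985 0.32164480950687413
(array([ 93.1, 117.6,  -3.4]), np.float64(0.386)) (array([ 68.3, 296.7,  -3.2]), np.float64(0.386))
```

step_arm(motion=[[[30,28,-3,0.12],[60,56,-3,0.24],[88,85,-3,0.36],[93,118,-3,0.386],[93,158,-3,0.386],[85,198,-3,0.386],[76,238,-3,0.386],[68,275,-3,0.386],[68,296,-3,0.386],[68,296,-3,0.386]]])

```text
t: 6.48
ee_pos: [0.5456, 0.2633, 0.1978]
ee_rot: [0.0, 0.447, 0.894, 0.001]
contact_force: [-0.6, -0.1, -3.8]
opening: 0.322
```

```bash
python3 - <<'E'
from station import r
from h import *
s=r.read_state();f=r.grab_frame("wrist");print(s["t"],s["ee_pos"],yawy(s),s["opening"],s["contact_force"],s["joint_pos"].round(2))
cv2.imwrite("pics/w3.png",cv2.resize(f["image"][:,:,::-1],None,fx=1.5,fy=1.5,interpolation=2))
E
```

```text
6.4833 [0.54561117 0.26334121 0.19776739] 0.6434200313818068 0.32213205752973206 [-0.5925594  -0.12669761 -3.81813299] [-0.83  0.42  0.43  1.76 -0.21  1.    0.32]
```

View pics/w3.png

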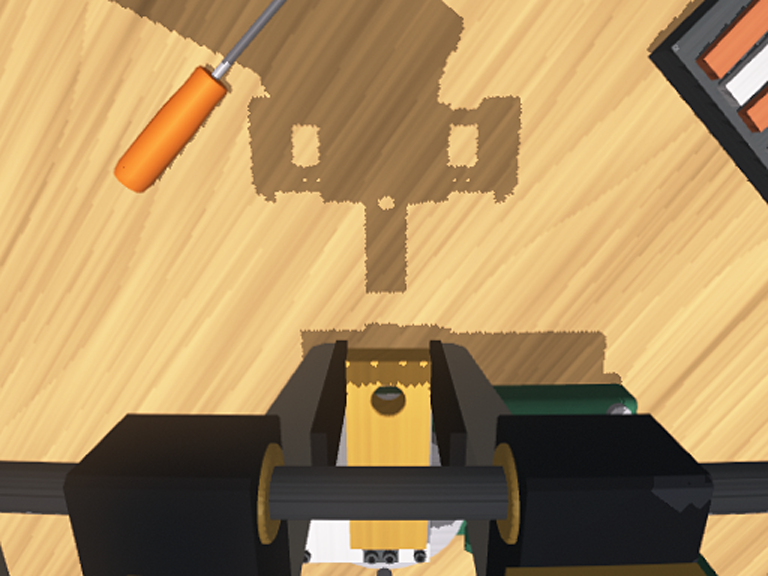

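```bash
cat > ov.py <<'E'
import sys
from station import r
from h import *
def boxes(h,a):
    ex=np.array([np.cos(a),np.sin(a),0]);ey=np.array([-ex[1],ex[0],0]);o=np.array([h[0],h[1],.08])
    T=lambda L:np.array([o+x*ex*1e-3+y*ey*1e-3+np.array([0,0,z*1e-3]) for x,y,z in L])
    return [T([(-65,-63,0),(60,-63,0),(60,31,0),(-65,31,0)]),T([(-35,15,8),(35,15,8),(35,27,8),(-35,27,8)]),T([(40,-15,8),(52,-15,8),(52,9,8),(40,9,8)])]
if __name__=="__main__":
    h=(float(sys.argv[1]),float(sys.argv[2]));a=float(sys.argv[3])
    for n,(x0,y0,x1,y1),k in (("top",(160,140,235,215),8),("scene",(285,165,345,215),12)):
        f=r.grab_frame(n);R,t=cam(f);im=cv2.imread(f"pics/{n}0.png")[y0:y1,x0:x1]
        im=cv2.resize(im,None,fx=k,fy=k,interpolation=2)
        for b in boxes(h,a):
            p=((fw(f,R,t,b)-[x0,y0]+.5)*k*8).astype(int).reshape(-1,1,2);cv2.polylines(im,[p],True,(0,0,255),1,cv2.LINE_AA,3)
        cv2.imwrite(f"pics/ov_{n}_{sys.argv[4]}.png",im)
E
python3 ov.py .6277 .1465 -.938 a
```

```text
(no output)
```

View pics/ov_top_a.png

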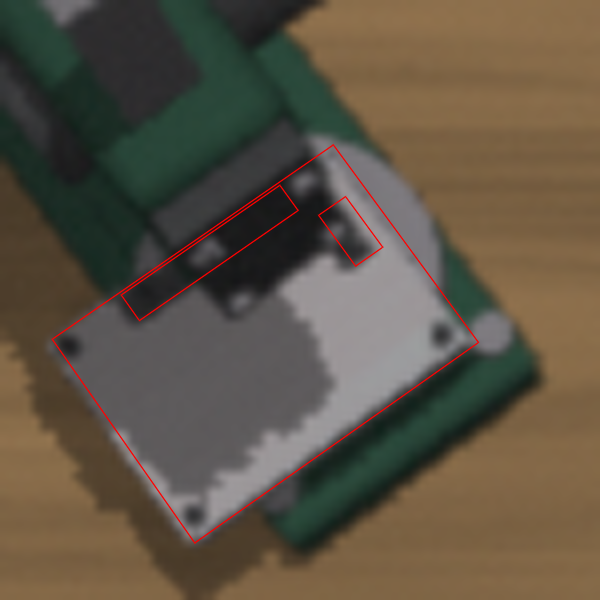

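View pics/ov_scene_a.png

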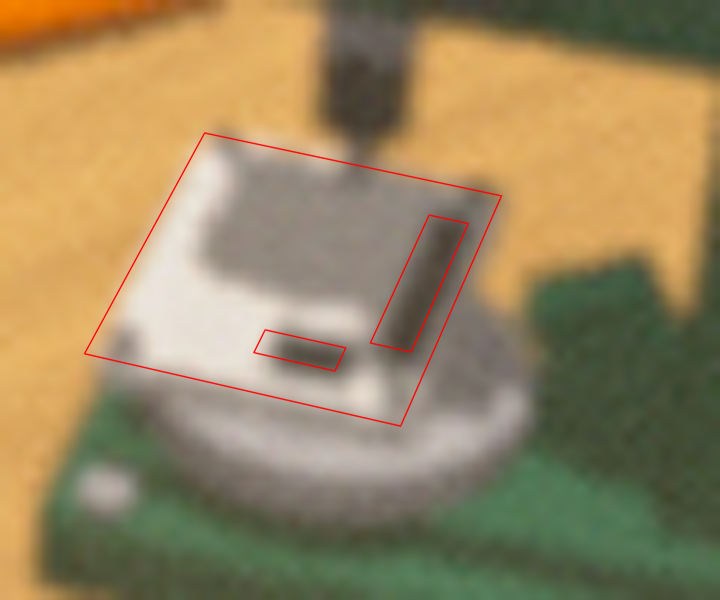

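```bash
cat >> h.py <<'E'
HOME=np.array([.6277,.1465]);NA=-.938
NX=np.array([np.cos(NA),np.sin(NA)]);NY=np.array([-NX[1],NX[0]])
def nest(x,y,z): return [*(HOME+x*NX*1e-3+y*NY*1e-3),z]
def inn(s): d=(s["ee_pos"][:2]-HOME)*1000;return (d@NX).round(1),(d@NY).round(1),round(yawy(s)-np.pi/2-NA,4),s["ee_pos"][2].round(4)
E
python3 - <<'E'
from station import r
from h import *
s=r.read_state();print(inn(s))
for p in ((-110,-5,.14),(-66,-5,.11),(-66,-5,.088)):print(plan(s,nest(*p),NA+np.pi/2))
E
```

```text
(np.float64(-138.7), np.float64(-2.9), np.float64(0.0047), np.float64(0.198))
(array([-28.7,  -2. ,  58. ]), np.float64(0.005))
(array([-72.7,  -2.2,  88. ]), np.float64(0.005))
(array([-72.7,  -2.1, 110. ]), np.float64(0.005))
```

step_arm(motion=[[[-15,-2,30,0.005],[-28,-2,60,0.005],[-45,-2,75,0.005],[-60,-2,88,0.005],[-72,-2,95,0.005],[-72,-2,103,0.005],[-72,-2,110,0.005],[-72,-2,110,0.005],[-72,-2,110,0.005]]])

```text
t: 7.38
ee_pos: [0.5848, 0.1997, 0.0892]
ee_rot: [-0.0, 0.451, 0.892, 0.0]
contact_force: [0.1, 0.2, -2.9]
opening: 0.317
```

```bash
python3 - <<'E'
from station import r
from h import *
s=r.read_state();print(inn(s),s["contact_force"],s["opening"])
f=r.grab_frame("wrist")
cv2.imwrite("pics/w4.png",cv2.resize(f["image"][:,:,::-1],None,fx=1.5,fy=1.5,interpolation=2))
f=r.grab_frame("scene")
cv2.imwrite("pics/s4.png",cv2.resize(f["image"][90:230,260:400,::-1],None,fx=4.2,fy=4.2,interpolation=2))
E
```

```text
(np.float64(-68.3), np.float64(-3.1), np.float64(0.0014), np.float64(0.0892)) [ 0.11145071  0.18366968 -2.88598748] 0.3172296464953876
```

View pics/w4.png

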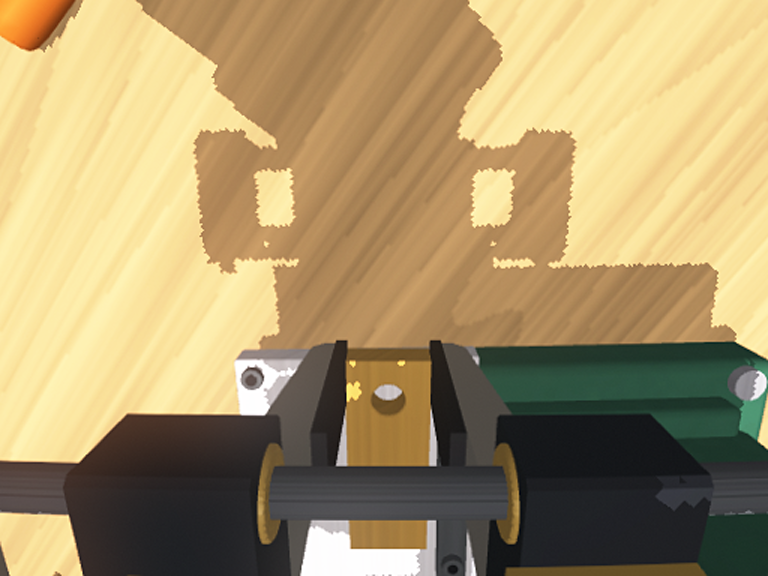

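View pics/s4.png

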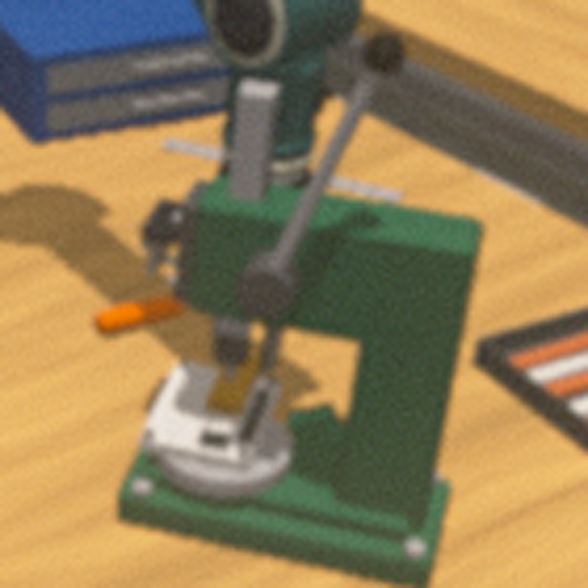

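```bash
python3 - <<'E'
from station import r
from h import *
s=r.read_state();f=r.grab_frame("wrist");R,t=cam(f,s)
# zoom bottom
im=f["image"][:,:,::-1]
cv2.imwrite("pics/w4z.png",cv2.resize(im[300:384,180:340],None,fx=4.8,fy=4.8,interpolation=2))
for n,p,z in (("corner",(237,352),.08),("screw",(252,378),.08),("fenceface",(437,560),.088),("blank R edge at same row",(428,548),.0975),("blank R top",(430,360),.0975),("blank end",(388,350),.0975)):
    X=onz(f,R,t,np.array(p)/1.5-.17,z)[0,:2]-HOME;print(n,(X@NX*1000).round(1),(X@NY*1000).round(1))
E
```

```text
corner -70.9 -60.4
screw -60.1 -55.3
fenceface 19.2 18.2
blank R edge at same row 4.4 13.4
blank R top -75.2 12.0
blank end -78.9 -2.5
```

View pics/w4z.png

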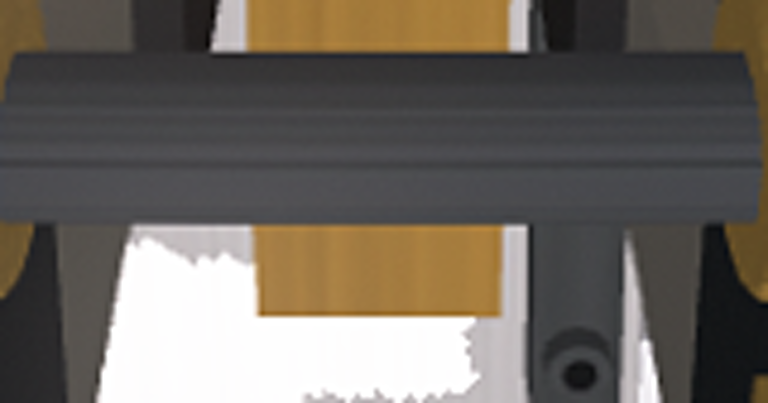

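step_arm(motion=[[[0,0,2,0],[0,0,4,0],[0,0,4,0],[0,0,5,0],[0,0,5,0]]])

```text
t: 7.95
ee_pos: [0.5855, 0.1987, 0.084]
ee_rot: [-0.0, 0.452, 0.892, 0.0]
contact_force: [-0.3, 1.0, -2.8]
opening: 0.321
```

```bash
python3 - <<'E'
from station import r
from h import *
s=r.read_state();print(inn(s),s["contact_force"],s["torque"])
E
```

```text
(np.float64(-67.0), np.float64(-3.2), np.float64(-0.0), np.float64(0.084)) [-0.33283408  1.03156702 -2.82628721] [ 0.00611647  0.11378573 -0.01099712]
```

step_arm(motion=[[[0,0,1,0],[0,0,1,0],[0,0,2,0],[0,0,2,0]]])

```text
t: 8.28
ee_pos: [0.5857, 0.1987, 0.0835]
ee_rot: [-0.0, 0.452, 0.892, 0.0]
contact_force: [-4.5, -0.8, 8.5]
opening: 0.322
```

step_arm(motion=[[[0,0,-1,0],[0,1.5,-1,0],[0,3,-1,0],[0,4,-1,0],[0,4,-1,0]]])

```text
t: 8.7
ee_pos: [0.5884, 0.2, 0.0835]
ee_rot: [-0.0, 0.452, 0.892, -0.001]
contact_force: [-4.7, -3.2, 6.1]
opening: 0.318
```

```bash
python3 - <<'E'
from station import r
from h import *
s=r.read_state();print(inn(s),s["contact_force"]@np.array([*NX,0]),s["contact_force"]@np.array([*NY,0]),s["contact_force"][2],s["torque"])
f=r.grab_frame("wrist");im=f["image"][:,:,::-1]
cv2.imwrite("pics/w5z.png",cv2.resize(im[220:384,160:360],None,fx=3.6,fy=3.6,interpolation=2))
E
```

```text
(np.float64(-66.4), np.float64(-0.0), np.float64(-0.0008), np.float64(0.0835)) -0.20127497728932456 -5.627593800693466 6.103792076388247 [-0.60708759  0.99838727 -0.12847211]
```

View pics/w5z.png

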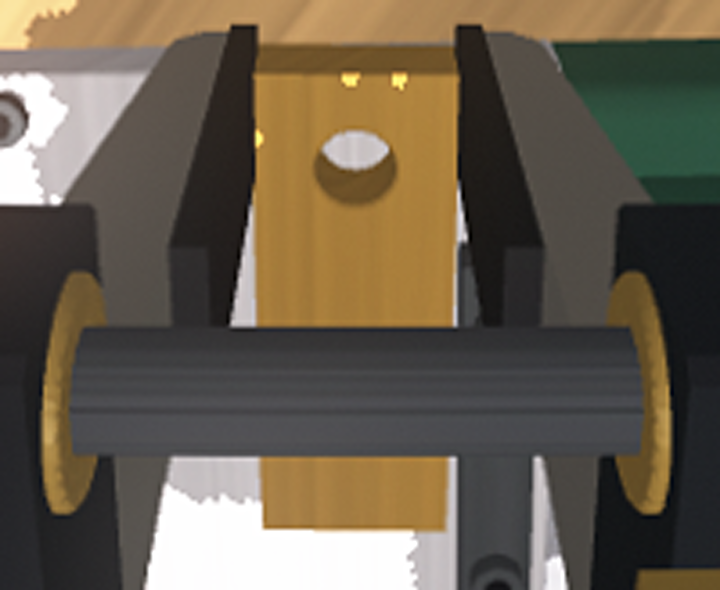

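step_arm(motion=[[[0,1,-0.5,0],[0,2,-0.5,0],[0,2.5,-0.5,0],[0,2.5,-0.5,0],[0,2.5,-0.5,0]]])

```text
t: 9.17
ee_pos: [0.5898, 0.201, 0.0835]
ee_rot: [-0.001, 0.452, 0.892, -0.001]
contact_force: [-5.4, -2.7, 6.0]
opening: 0.322
```

```bash
cat > q.py <<'E'
import sys
from station import r
from h import *
s=r.read_state();print("t",s["t"],inn(s),"Fx %.1f Fy %.1f Fz %.1f"%(s["contact_force"]@np.array([*NX,0]),s["contact_force"]@np.array([*NY,0]),s["contact_force"][2]),s["torque"].round(2),s["opening"].round(3),s["joint_pos"].round(2))
if len(sys.argv)>1:
    f=r.grab_frame("wrist");im=f["image"][:,:,::-1]
    cv2.imwrite(f"pics/{sys.argv[1]}.png",cv2.resize(im[220:384,160:360],None,fx=3.6,fy=3.6,interpolation=2))
E
python3 q.py w6z
```

```text
Traceback (most recent call last):
  File "q.py", line 4, in <module>
    s=r.read_state();print("t",s["t"],inn(s),"Fx %.1f Fy %.1f Fz %.1f"%(s["contact_force"]@np.array([*NX,0]),s["contact_force"]@np.array([*NY,0]),s["contact_force"][2]),s["torque"].round(2),s["opening"].round(3),s["joint_pos"].round(2))
                                                                                                                                                                                              ^^^^^^^^^^^^^^^^^^
AttributeError: 'float' object has no attribute 'round'
```

```bash
sed -i 's/s\["opening"\].round(3)/round(float(s["opening"]),3)/' q.py
python3 q.py w6z
```

```text
t 9.1667 (np.float64(-66.4), np.float64(1.7), np.float64(-0.001), np.float64(0.0835)) Fx -1.0 Fy -5.9 Fz 6.0 [-0.84  1.25 -0.19] 0.322 [-0.67  0.6   0.39  1.78 -0.3   0.82  0.5 ]
```

View pics/w6z.png

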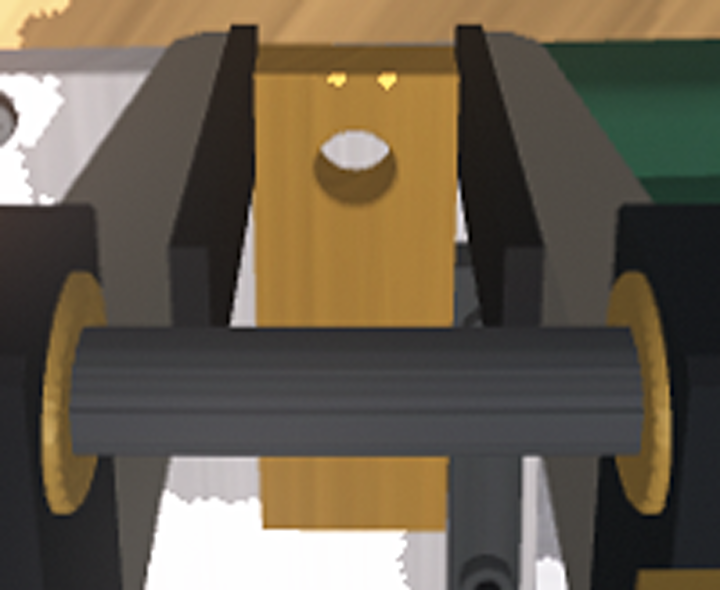

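step_arm(motion=[[[0,0.5,-0.4,0],[0,1,-0.4,0],[0,1.5,-0.4,0],[0,1.5,-0.4,0]]])

```text
t: 9.55
ee_pos: [0.5899, 0.2011, 0.0836]
ee_rot: [-0.002, 0.453, 0.892, -0.002]
contact_force: [-7.7, -6.0, 6.9]
opening: 0.321
```

```bash
python3 q.py w7z
```

```text
t 9.55 (np.float64(-66.4), np.float64(1.8), np.float64(-0.0013), np.float64(0.0836)) Fx 0.3 Fy -9.8 Fz 6.9 [-1.16  1.86 -0.17] 0.321 [-0.67  0.6   0.39  1.78 -0.3   0.82  0.5 ]
```

View pics/w7z.png

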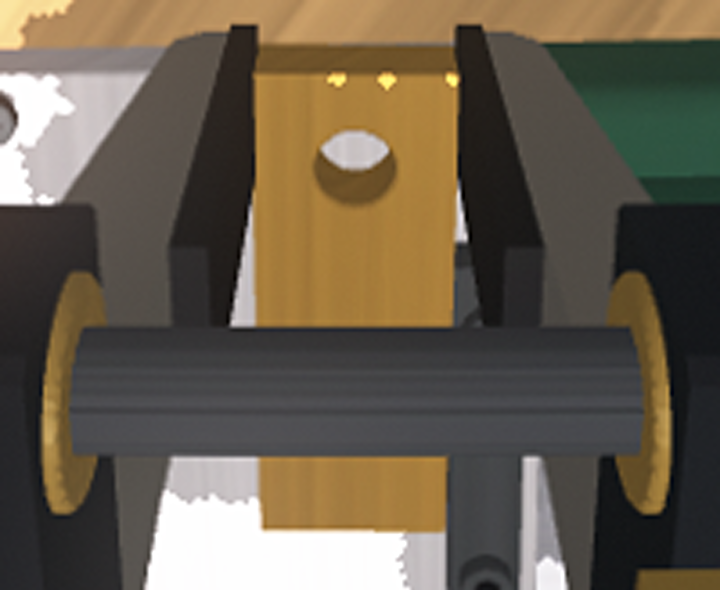

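step_arm(motion=[[[0,-0.5,-0.5,0],[0,-1,-1,0],[0,-1,-1,0]]])

```text
t: 9.85
ee_pos: [0.5899, 0.2011, 0.0838]
ee_rot: [-0.001, 0.452, 0.892, -0.002]
contact_force: [-3.3, -3.5, -2.3]
opening: 0.32
```

step_arm(motion=[[[0,0,0,0],[0,0,0,0],[0,0,0,0],[0,0,0,0],[0,0,0,0],[0,0,0,0]]], grip=0.5)

```text
t: 10.35
ee_pos: [0.5916, 0.203, 0.0853]
ee_rot: [0.0, 0.452, 0.892, 0.0]
contact_force: [0.2, -0.6, 0.5]
opening: 0.733
```

```bash
python3 q.py w8z
```

```text
t 10.35 (np.float64(-67.0), np.float64(4.3), np.float64(0.0002), np.float64(0.0853)) Fx 0.6 Fy -0.2 Fz 0.5 [-0.08  0.1  -0.02] 0.733 [-0.67  0.6   0.39  1.78 -0.3   0.82  0.5 ]
```

View pics/w8z.png

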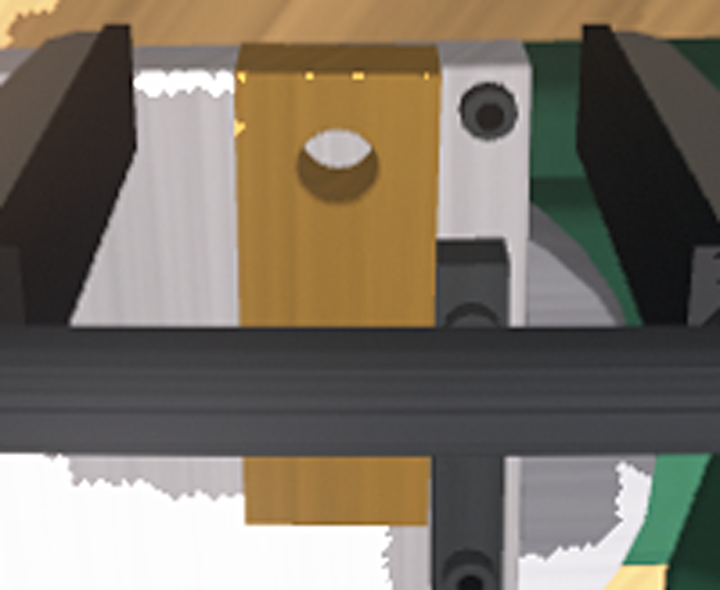

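```bash
python3 - <<'E'
from station import r
from h import *
s=r.read_state();f=r.grab_frame("wrist");R,t=cam(f,s)
for n,p,z in (("fence end top",(470,262),.088),("fence end foot",(470,240),.08),("blank end top",(338,72),.092),("blank tip",(338,524),.092),("blank right a",(440,80),.092),("blank right b",(428,520),.092),("fence face a",(437,265),.088),("fence face b",(432,580),.088),("bed edge top",(190,70),.08),("bed corner",(529,64),.08)):
    X=onz(f,R,t,(np.array(p)+.5)/3.6-.5+[160,220],z)[0,:2]-HOME;print(n,(X@NX*1000).round(1),(X@NY*1000).round(1))
f=r.grab_frame("wrist")
print(plan(s,nest(-66,0,.2),NA+np.pi/2),s["ee_pos"])
E
```

```text
fence end top -40.3 22.0
fence end foot -39.5 22.8
blank end top -73.9 1.6
blank tip 6.2 1.3
blank right a -72.7 16.4
blank right b 5.4 16.1
fence face a -39.8 16.9
fence face b 21.7 17.3
bed edge top -69.2 -21.6
bed corner -70.2 31.1
(array([  -0.9,   -4.1, -114.8]), np.float64(0.0)) [0.59146179 0.20292685 0.08516785]
```

```bash
sed -i 's/^HOME=np.array(\[.6277,.1465\]);NA=-.938/NA=-.938;HOME=np.array([.6277,.1465])+1e-3*(-4.7*np.array([np.cos(NA),np.sin(NA)])+1.9*np.array([-np.sin(NA),np.cos(NA)]))/' h.py
python3 - <<'E'
from station import r
from h import *
s=r.read_state();print(HOME,inn(s));
for p in ([.43,.12,.2],[.40,.0,.2],[.361,-.2193,.15]):print(plan(s,p,.054))
E
```

```text
[0.62645253 0.15141364] (np.float64(-62.2), np.float64(2.0), np.float64(0.0001), np.float64(0.0851))
(array([  28.6, -179. , -115. ]), np.float64(0.579))
(array([ -50.4, -274.1, -115. ]), np.float64(0.579))
(array([-204.2, -435.3,  -65.1]), np.float64(0.579))
```

step_arm(motion=[[[0,0,-20,0],[20,0,-45,0],[50,0,-75,0],[70,-20,-100,0],[70,-60,-115,0.1],[65,-100,-115,0.2],[50,-140,-115,0.3],[29,-175,-115,0.4],[5,-208,-115,0.5],[-20,-240,-115,0.579]]], grip=0.7)

```text
t: 11.33
ee_pos: [0.4081, 0.0435, 0.2001]
ee_rot: [-0.0, 0.689, 0.725, 0.001]
contact_force: [0.8, -1.4, 0.4]
opening: 0.847
```

```bash
python3 q.py; python3 - <<'E'
from station import r
from h import *
s=r.read_state();print(s["ee_pos"])
for p in ([.40,-.05,.2],[.361,-.2193,.15]):print(plan(s,p,.054))
E
```

```text
t 11.3333 (np.float64(-42.1), np.float64(-239.9), np.float64(-0.5824), np.float64(0.2001)) Fx 1.6 Fy -0.2 Fz 0.4 [-0.11  0.02  0.03] 0.847 [-0.81  0.06  0.66  2.2  -0.05  0.89 -0.07]
[0.40813418 0.04347132 0.20007533]
(array([-92.9, -12.8,  -0.1]), np.float64(-0.004))
(array([-260.1,  -60.3,   49.7]), np.float64(-0.004))
```

step_arm(motion=[[[-40,-10,0,0],[-80,-14,0,0],[-120,-20,5,0],[-160,-35,15,0],[-190,-48,25,0],[-215,-58,30,0],[-215,-58,30,0],[-215,-58,30,0]]])

```text
t: 12.0
ee_pos: [0.3626, -0.1742, 0.1699]
ee_rot: [-0.0, 0.689, 0.724, -0.0]
contact_force: [0.8, 0.1, 0.1]
opening: 0.85
```

```bash
python3 q.py; python3 - <<'E'
from station import r
from h import *
s=r.read_state();f=r.grab_frame("wrist");print(s["ee_pos"],yawy(s))
cv2.imwrite("pics/w9.png",cv2.resize(f["image"][:,:,::-1],None,fx=1.5,fy=1.5,interpolation=2))
print(barpose(f,s,(150,130,400,330),(150,60,120),(179,200,255),.012,"pics/m9.png"))
print(plan(s,[.361,-.2193,.004],.054))
E
```

```text
t 12.0 (np.float64(106.5), np.float64(-405.3), np.float64(-0.583), np.float64(0.1699)) Fx 0.3 Fy 0.7 Fz 0.1 [-0.13  0.01 -0.  ] 0.85 [-0.46  0.11  0.9   2.26 -0.12  0.82  0.57]
[ 0.36256113 -0.17416096  0.16994797] 0.049763191090601525
((361.7147216796875, -233.68057250976562), np.float32(-1.5109264), np.float32(80.8834), np.float32(29.446068))
(array([-45. ,  -3.8, 165.9]), np.float64(-0.004))
```

View pics/w9.png

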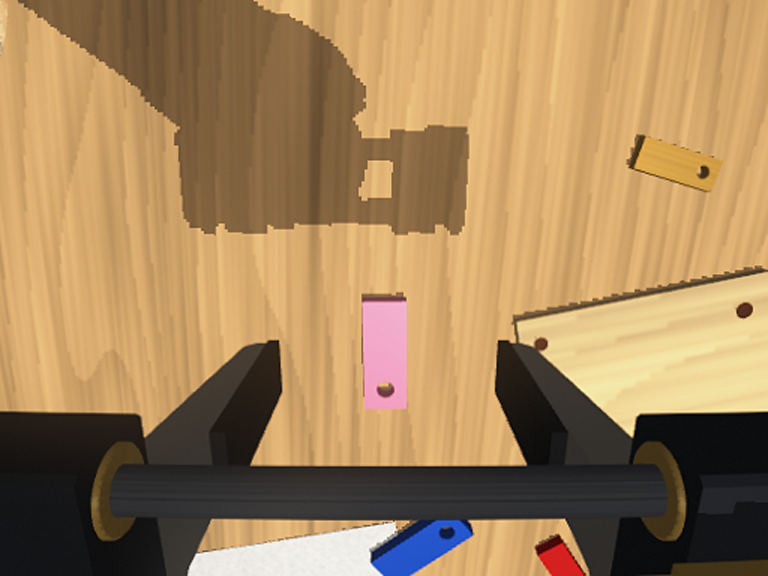

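```bash
python3 - <<'E'
from station import r
from h import *
s=r.read_state()
print(plan(s,[.3608,-.2187,.005],.06))
f=r.grab_frame("top");R,t=cam(f);print(onz(f,R,t,[(308.6,239),(353,227.6)],.009))
E
```

```text
(array([-45.5,  -4.9, 165.1]), np.float64(-0.007))
[[ 0.45246161 -0.20433424  0.009     ]
 [ 0.48632316 -0.34085997  0.009     ]]
```

step_arm(motion=[[[-20,-2,40,-0.007],[-45.5,-5,80,-0.007],[-45.5,-5,115,-0.007],[-45.5,-5,145,-0.007],[-45.5,-5,160,-0.007],[-45.5,-5,164.5,-0.007],[-45.5,-5,164.5,-0.007],[-45.5,-5,164.5,-0.007]]], grip=0.3)

```text
t: 12.77
ee_pos: [0.3616, -0.2185, 0.0062]
ee_rot: [0.0, 0.685, 0.729, 0.0]
contact_force: [-0.4, -0.6, 0.3]
opening: 0.651
```

```bash
python3 q.py; python3 - <<'E'
from station import r
from h import *
s=r.read_state()
print(plan(s,[.3608,-.2187,.005],.06))
E
```

```text
t 12.7667 (np.float64(141.7), np.float64(-432.3), np.float64(-0.5706), np.float64(0.0062)) Fx 0.3 Fy -0.7 Fz 0.3 [-0.04  0.08 -0.01] 0.651 [-0.03  0.53  0.6   2.3  -0.67  0.48  1.17]
(array([-0.1, -0.8,  1.2]), np.float64(0.002))
```

step_arm(motion=[[[0,0,0,0],[0,0,0,0],[0,0,0,0],[0,0,0,0],[0,0,0,0],[0,0,0,0],[0,0,0,0],[0,0,0,0],[0,0,0,0]]], grip=-1)

```text
t: 13.52
ee_pos: [0.3613, -0.2188, 0.006]
ee_rot: [0.0, 0.685, 0.728, 0.001]
contact_force: [0.6, 1.3, 7.2]
opening: 0.318
```

```bash
python3 q.py; python3 - <<'E'
from station import r
from h import *
s=r.read_state();f=r.grab_frame("wrist");R,t=cam(f,s)
cv2.imwrite("pics/w10.png",cv2.resize(f["image"][:,:,::-1],None,fx=1.5,fy=1.5,interpolation=2))
print(s["ee_pos"])
for p in ([.361,-.2187,.1],[.40,.0,.2],[.43,.12,.2]): print(plan(s,p,.633))
E
```

```text
t 13.5167 (np.float64(141.7), np.float64(-432.8), np.float64(-0.5718), np.float64(0.006)) Fx -0.7 Fy 1.2 Fz 7.2 [ 0.28 -0.02  0.09] 0.318 [-0.03  0.53  0.6   2.3  -0.67  0.48  1.17]
[ 0.36130783 -0.2188276   0.00601968]
(array([  0.2,  -0.2, -94. ]), np.float64(-0.572))
(array([ 216.1,   52.2, -193.8]), np.float64(-0.572))
(array([ 334.1,   89.5, -193.7]), np.float64(-0.572))
```

View pics/w10.png

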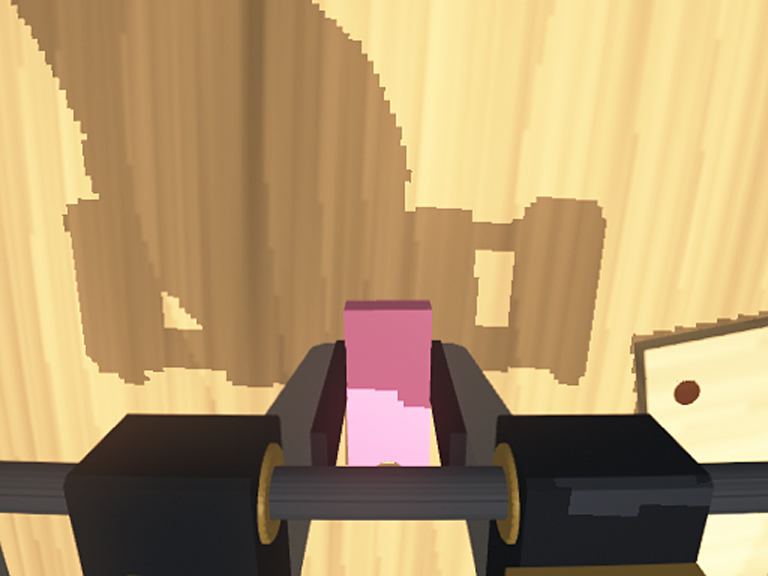

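step_arm(motion=[[[0,0,-30,0],[20,3,-70,0],[55,12,-105,0],[92,22,-140,-0.05],[130,31,-170,-0.15],[165,40,-190,-0.25],[200,48,-194,-0.35],[240,60,-194,-0.45],[280,72,-194,-0.55],[315,83,-194,-0.572]]])

```text
t: 14.4
ee_pos: [0.42, 0.0867, 0.1999]
ee_rot: [-0.0, 0.45, 0.893, 0.001]
contact_force: [0.8, -0.6, -2.3]
opening: 0.319
```

```bash
python3 q.py; python3 - <<'E'
from station import r
from h import *
s=r.read_state()
print(s["ee_pos"])
for p in ((-150,-100,.18),(-150,0,.16),(-150,0,.0875),(-130,0,.0875)): print(plan(s,nest(*p),.633))
E
```

```text
t 14.4 (np.float64(-69.9), np.float64(-204.8), np.float64(0.0048), np.float64(0.1999)) Fx 0.9 Fy 0.3 Fz -2.3 [-0.11 -0.06 -0.04] 0.319 [-0.97  0.1   0.75  2.17 -0.09  0.9   0.47]
[0.41995495 0.08668018 0.19985024]
(array([ 79.5, 105.1,  20.2]), np.float64(0.005))
(array([ 79. , 205.1,  40.4]), np.float64(0.005))
(array([ 78.9, 205. , 112.9]), np.float64(0.005))
(array([ 58.9, 204.9, 112.8]), np.float64(0.005))
```

step_arm(motion=[[[25,30,0,0.005],[50,62,0,0.005],[79,90,10,0.005],[79,130,20,0.005],[79,165,40,0.005],[79,195,70,0.005],[79,205,100,0.005],[79,205,111,0.005],[79,205,111,0.005],[79,205,111,0.005]]])

```text
t: 15.23
ee_pos: [0.5381, 0.2679, 0.0879]
ee_rot: [-0.0, 0.455, 0.891, -0.001]
contact_force: [-0.3, -1.3, -2.3]
opening: 0.321
```

```bash
python3 q.py; python3 - <<'E'
from station import r
from h import *
s=r.read_state()
print(s["ee_pos"])
f=r.grab_frame("wrist")
cv2.imwrite("pics/w11.png",cv2.resize(f["image"][:,:,::-1],None,fx=1.5,fy=1.5,interpolation=2))
for p in ((-130,0,.0875),): print(plan(s,nest(*p),.633))
E
```

```text
t 15.2333 (np.float64(-146.2), np.float64(-2.4), np.float64(-0.0062), np.float64(0.0879)) Fx 0.9 Fy -1.0 Fz -2.3 [-0.07  0.   -0.03] 0.321 [-0.94  0.59  0.56  1.85 -0.41  0.82  0.46]
[0.53809169 0.26787106 0.08785847]
(array([-16.2,   2.5,   0.4]), np.float64(-0.006))
```

View pics/w11.png

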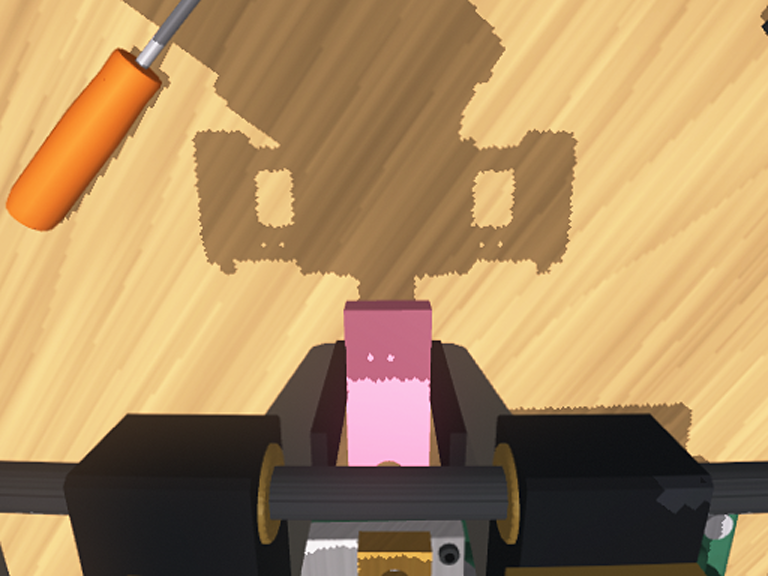

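step_arm(motion=[[[-8,2.4,-1,-0.006],[-16,2.4,-1,-0.006],[-22,2.4,-1,-0.006],[-28,2.4,-1,-0.006],[-33,2.4,-1,-0.006],[-38,2.4,-1,-0.006],[-38,2.4,-1,-0.006]]])

```text
t: 15.87
ee_pos: [0.5641, 0.2389, 0.0896]
ee_rot: [0.0, 0.452, 0.892, 0.0]
contact_force: [0.0, -0.0, -2.3]
opening: 0.322
```

```bash
python3 q.py w12z; python3 - <<'E'
from station import r
f=r.grab_frame("wrist");import cv2
cv2.imwrite("pics/w12.png",cv2.resize(f["image"][:,:,::-1],None,fx=1.5,fy=1.5,interpolation=2))
E
```

```text
t 15.8667 (np.float64(-107.4), np.float64(1.5), np.float64(-0.0001), np.float64(0.0896)) Fx 0.0 Fy -0.0 Fz -2.3 [ 0.04  0.12 -0.  ] 0.322 [-0.87  0.6   0.56  1.82 -0.42  0.84  0.53]
```

View pics/w12.png

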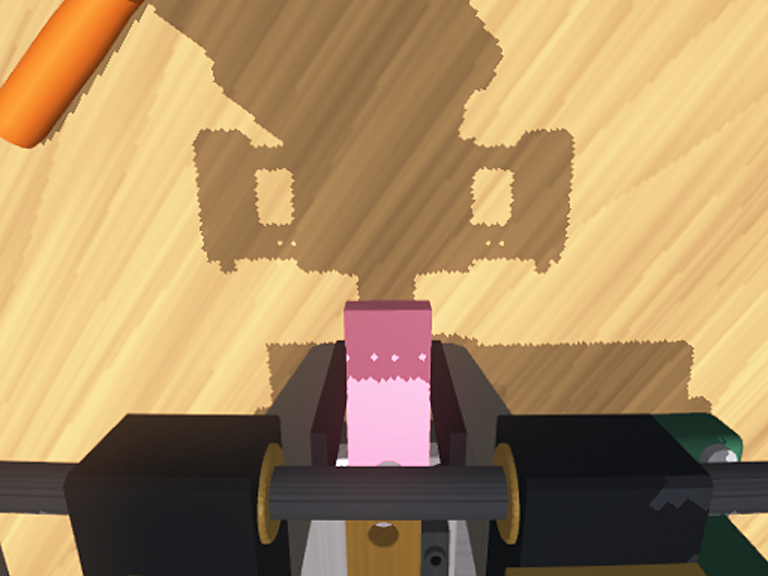

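```bash
python3 - <<'E'
from station import r
from h import *
s=r.read_state();f=r.grab_frame("wrist");R,t=cam(f,s)
for n,p,z in (("hole",(383,535),.092),("fence end top",(435,533),.088),("blank R",(421,540),.092),("blank L",(345,540),.092),("pink end",(388,309),.0956)):
    X=onz(f,R,t,(np.array(p)+.5)/1.5-.5,z)[0,:2]-HOME;print(n,(X@NX*1000).round(1),(X@NY*1000).round(1))
im=f["image"][:,:,::-1];cv2.imwrite("pics/w12z.png",cv2.resize(im[300:384,200:330],None,fx=6,fy=6,interpolation=2))
E
```

```text
hole -37.3 -0.8
fence end top -34.8 20.4
blank R -34.9 14.4
blank L -34.8 -16.1
pink end -133.0 1.1
```

View pics/w12z.png

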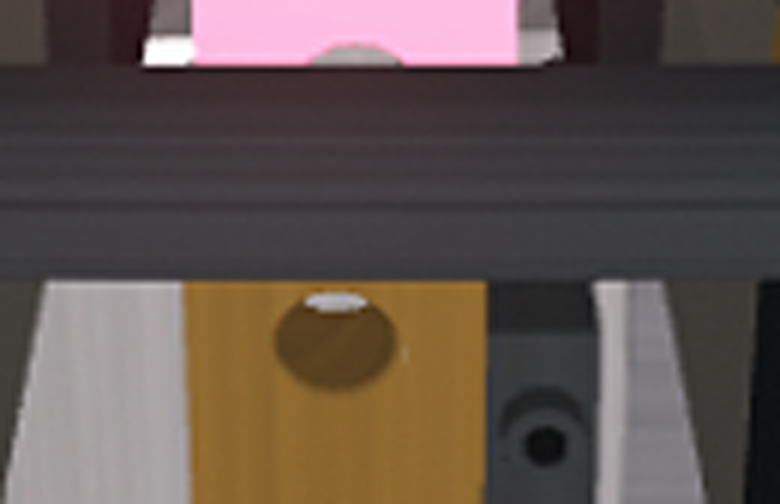

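step_arm(motion=[[[-2,0,0,0],[-4,0,0,0],[-6,0,0,0],[-8,0,0,0],[-9,0,0,0],[-10,0,0,0],[-11,0,0,0],[-11.5,0,0,0],[-11.5,0,0,0]]])

```text
t: 16.77
ee_pos: [0.5701, 0.2304, 0.0892]
ee_rot: [0.0, 0.452, 0.892, -0.0]
contact_force: [-0.4, 1.4, -2.8]
opening: 0.318
```

```bash
python3 q.py
```

```text
t 16.7667 (np.float64(-97.0), np.float64(1.3), np.float64(0.0007), np.float64(0.0892)) Fx -1.4 Fy 0.5 Fz -2.8 [0.22 0.26 0.04] 0.318 [-0.85  0.61  0.56  1.81 -0.42  0.84  0.55]
```

step_arm(motion=[[[-1,0,0,0],[-2,0,0,0],[-3,0,0,0],[-3,0,0,0],[-3,0,0,0]]])

```text
t: 17.18
ee_pos: [0.5713, 0.2288, 0.0891]
ee_rot: [-0.001, 0.451, 0.892, 0.0]
contact_force: [-3.1, 3.3, -2.9]
opening: 0.317
```

```bash
python3 q.py
```

```text
t 17.1833 (np.float64(-95.0), np.float64(1.3), np.float64(0.0013), np.float64(0.0891)) Fx -4.5 Fy -0.6 Fz -2.9 [ 0.7   0.74 -0.08] 0.317 [-0.84  0.61  0.56  1.81 -0.42  0.84  0.55]
```

step_arm(motion=[[[-1,0,0,0],[-2,0,0,0],[-2,0,0,0],[-2,0,0,0]]])

```text
t: 17.52
ee_pos: [0.5714, 0.2287, 0.089]
ee_rot: [-0.002, 0.451, 0.893, 0.0]
contact_force: [-4.2, 5.7, -1.7]
opening: 0.319
```

```bash
python3 q.py; python3 - <<'E'
from station import r
from h import *
s=r.read_state();f=r.grab_frame("wrist");im=f["image"][:,:,::-1];cv2.imwrite("pics/w13z.png",cv2.resize(im[300:384,200:330],None,fx=6,fy=6,interpolation=2))
f=r.grab_frame("top");cv2.imwrite("pics/t13.png",cv2.resize(f["image"][130:220,150:240,::-1],None,fx=6.5,fy=6.5,interpolation=2))
E
```

```text
t 17.5167 (np.float64(-94.9), np.float64(1.3), np.float64(0.0024), np.float64(0.089)) Fx -7.1 Fy -0.0 Fz -1.7 [ 1.33  1.25 -0.09] 0.319 [-0.84  0.61  0.56  1.81 -0.42  0.84  0.55]
```

View pics/w13z.png

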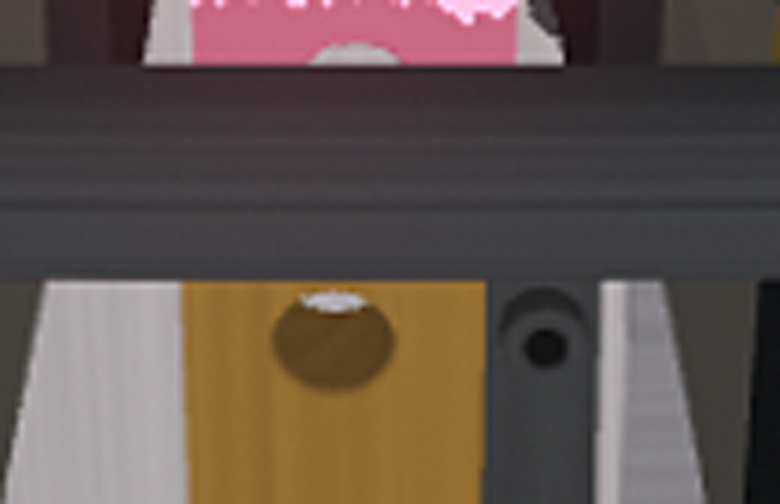

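View pics/t13.png

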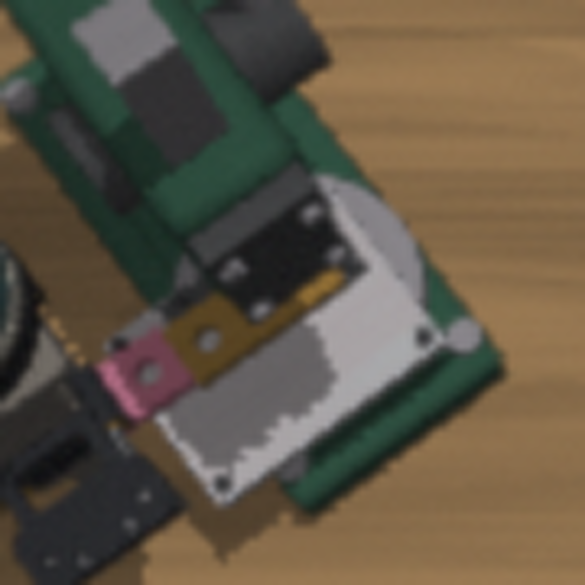

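step_arm(motion=[[[3,0,0,0],[5,0,0,0],[8,0,0,0],[15,0,0,0],[30,0,-2,0],[50,0,-20,0],[70,0,-60,0],[75,0,-95,0],[75,0,-110,0],[75,0,-110,0]]])

```text
t: 18.45
ee_pos: [0.5308, 0.2888, 0.2036]
ee_rot: [0.002, 0.451, 0.892, 0.004]
contact_force: [1.1, 0.2, -2.0]
opening: 0.319
```

```bash
python3 q.py; python3 - <<'E'
from station import r
from h import *
s=r.read_state();f=r.grab_frame("wrist");im=f["image"][:,:,::-1];cv2.imwrite("pics/w14.png",cv2.resize(im,None,fx=1.5,fy=1.5,interpolation=2))
f=r.grab_frame("top");cv2.imwrite("pics/t14.png",cv2.resize(f["image"][140:215,160:235,::-1],None,fx=8,fy=8,interpolation=2))
for p in ([.43,.12,.2],[.40,.0,.2],[.363,-.2187,.1]): print(plan(s,p,.06))
E
```

```text
t 18.45 (np.float64(-167.4), np.float64(4.1), np.float64(0.002), np.float64(0.2036)) Fx 0.5 Fy 1.0 Fz -2.0 [-0.06 -0.02 -0.04] 0.319 [-1.04  0.44  0.64  1.77 -0.31  1.02  0.35]
(array([ -76.1, -181.3,    2.1]), np.float64(0.575))
(array([-155. , -276.6,    1.3]), np.float64(0.575))
(array([-309.1, -436.9,  100. ]), np.float64(0.575))
```

View pics/t14.png

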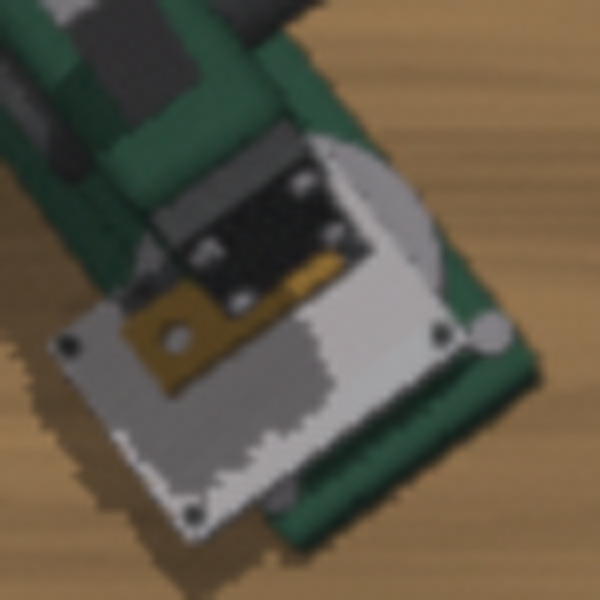

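View pics/w14.png

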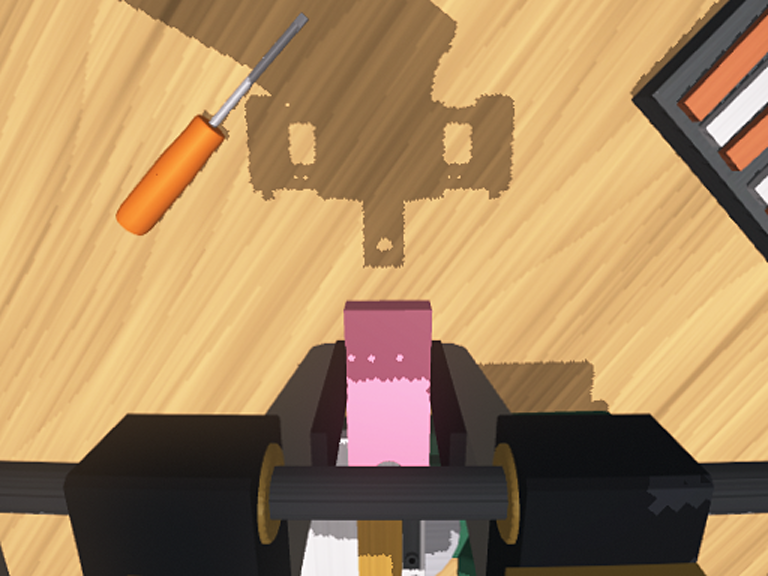

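step_arm(motion=[[[0,-40,0,0],[-5,-80,0,0.1],[-25,-115,0,0.2],[-50,-147,0,0.3],[-76,-180,0,0.4],[-102,-212,0,0.5],[-128,-244,0,0.575],[-155,-276,0,0.575],[-182,-305,10,0.575],[-208,-333,30,0.575]]])

```text
t: 19.38
ee_pos: [0.383, -0.0782, 0.1698]
ee_rot: [0.0, 0.686, 0.727, 0.002]
contact_force: [1.3, 0.1, -3.0]
opening: 0.321
```

```bash
python3 q.py; python3 - <<'E'
from station import r
from h import *
s=r.read_state();print(s["ee_pos"])
for p in ([.363,-.2187,.1],[.363,-.2187,.007]): print(plan(s,p,.06))
E
```

```text
t 19.3833 (np.float64(41.2), np.float64(-332.1), np.float64(-0.5747), np.float64(0.1698)) Fx 0.7 Fy 1.1 Fz -3.0 [ 0.04 -0.05 -0.02] 0.321 [-0.85  0.09  1.05  2.29 -0.11  0.81  0.33]
[ 0.38298353 -0.07822044  0.16984518]
(array([-139.3,  -28.3,   69.4]), np.float64(-0.002))
(array([-139.5,  -28.6,  162.4]), np.float64(-0.002))
```

step_arm(motion=[[[-38,-8,5,0],[-75,-16,25,0],[-110,-23,50,0],[-139,-28,80,0],[-139,-28,115,0],[-139,-28,145,0],[-139,-28,158,0],[-139,-28,161.5,0],[-139,-28,162.5,0],[-139,-28,162.5,0]]])

```text
t: 20.22
ee_pos: [0.3604, -0.2171, 0.006]
ee_rot: [-0.002, 0.687, 0.727, -0.002]
contact_force: [0.4, -0.1, -1.6]
opening: 0.323
```

step_arm(motion=[[[0,0,0,0],[0,0,0,0],[0,0,0,0],[0,0,0,0],[0,0,0,0]]], grip=0.3)

```text
t: 20.63
ee_pos: [0.3642, -0.2168, 0.0075]
ee_rot: [0.0, 0.686, 0.728, 0.0]
contact_force: [-0.0, 0.5, -0.3]
opening: 0.644
```

```bash
python3 q.py; python3 - <<'E'
from station import r
from h import *
s=r.read_state();print(s["ee_pos"])
for p in ([.40,.0,.2],): print(plan(s,p,.633))
E
```

```text
t 20.6333 (np.float64(141.8), np.float64(-429.3), np.float64(-0.5736), np.float64(0.0075)) Fx -0.4 Fy 0.3 Fz -0.3 [-0.1   0.02  0.06] 0.644 [-0.11  0.56  0.68  2.3  -0.75  0.51  1.24]
[ 0.36416744 -0.21684637  0.00750524]
(array([ 214.3,   48.7, -192.5]), np.float64(-0.574))
```

Pink bar put back. Now I'll return over the nest with an empty gripper for a proper check.

step_arm(motion=[[[0,0,-40,0],[0,0,-80,0],[30,6,-110,0],[66,14,-140,-0.05],[103,23,-165,-0.15],[140,32,-190,-0.25],[175,40,-194,-0.35],[214,50,-194,-0.45],[255,62,-194,-0.55],[292,74,-194,-0.573]]], grip=0.7)

```text
t: 21.47
ee_pos: [0.4178, 0.0708, 0.2023]
ee_rot: [-0.0, 0.45, 0.893, 0.002]
contact_force: [0.3, 0.2, -0.1]
opening: 0.85
```

```bash
python3 q.py; python3 - <<'E'
from station import r
from h import *
s=r.read_state();print(s["ee_pos"])
for p in ((-150,-100,.2),(-130,0,.17)): print(plan(s,nest(*p),.633))
E
```

```text
t 21.4667 (np.float64(-58.4), np.float64(-216.0), np.float64(0.0048), np.float64(0.2023)) Fx 0.0 Fy 0.4 Fz -0.1 [-0.07 -0.03  0.02] 0.85 [-1.11  0.1   0.94  2.18 -0.1   0.9   0.53]
[0.41775908 0.07075153 0.20227781]
(array([ 91.1, 116.4,   2.9]), np.float64(0.005))
(array([ 70.5, 216.2,  33.2]), np.float64(0.005))
```

step_arm(motion=[[[30,28,0,0.005],[60,56,0,0.005],[88,85,0,0.005],[91,125,0,0.005],[91,165,5,0.005],[80,200,20,0.005],[60,216,40,0.005],[35,218,60,0.005],[12,218,80,0.005],[12,218,85,0.005]]])

```text
t: 22.3
ee_pos: [0.5875, 0.2003, 0.1134]
ee_rot: [0.0, 0.457, 0.889, -0.003]
contact_force: [-0.7, -0.8, 0.3]
opening: 0.849
```

step_arm(motion=[[[0,0,10,0],[0,0,15,0],[0,0,15,0],[0,0,15,0],[0,0,15,0]]])

```text
t: 22.72
ee_pos: [0.5866, 0.2075, 0.1023]
ee_rot: [0.0, 0.454, 0.891, 0.001]
contact_force: [-0.5, -0.7, 0.1]
opening: 0.85
```

```bash
python3 q.py w15z
```

```text
t 22.7167 (np.float64(-68.8), np.float64(1.0), np.float64(-0.0043), np.float64(0.1023)) Fx 0.3 Fy -0.8 Fz 0.1 [-0.02  0.01  0.06] 0.85 [-0.9   0.64  0.7   1.8  -0.51  0.9   0.66]
```

View pics/w15z.png

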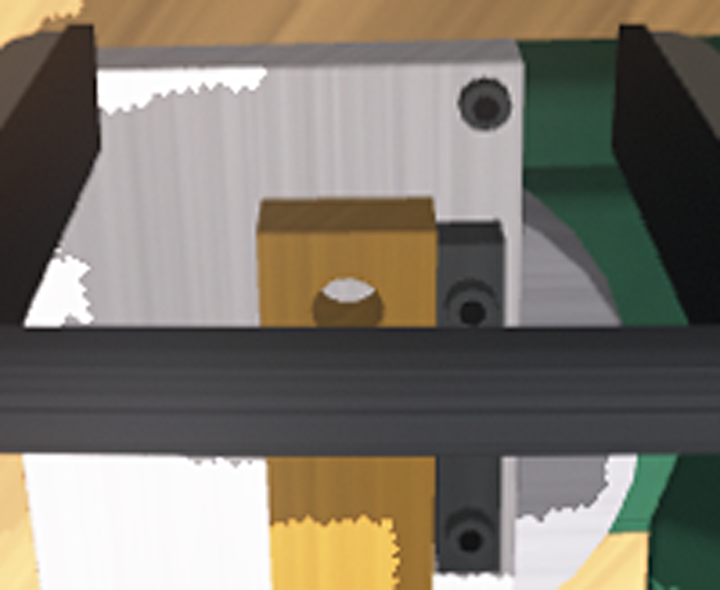

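```bash
python3 - <<'E'
from station import r
from h import *
s=r.read_state();f=r.grab_frame("wrist");R,t=cam(f,s)
for n,p,z in (("fence end top",(470,241),.088),("fence face a",(438,245),.088),("fence face b",(437,570),.088),("blank end top",(347,232),.092),("blank R a",(435,235),.092),("blank R b",(433,580),.092),("blank L a",(258,235),.092),("blank L b",(272,575),.092),("bed corner",(523,63),.08)):
    X=onz(f,R,t,(np.array(p)+.5)/3.6-.5+[160,220],z)[0,:2]-HOME;print(n,(X@NX*1000).round(1),(X@NY*1000).round(1))
im=f["image"][:,:,::-1]
cv2.imwrite("pics/w15y.png",cv2.resize(im[270:384,225:305],None,fx=5,fy=5,interpolation=2)) 
E
```

```text
fence end top -35.5 20.5
fence face a -34.8 15.0
fence face b 34.5 16.0
blank end top -39.7 -0.5
blank R a -39.0 14.2
blank R b 32.9 14.9
blank L a -39.2 -15.4
blank L b 31.6 -14.8
bed corner -64.9 29.6
```

View pics/w15y.png

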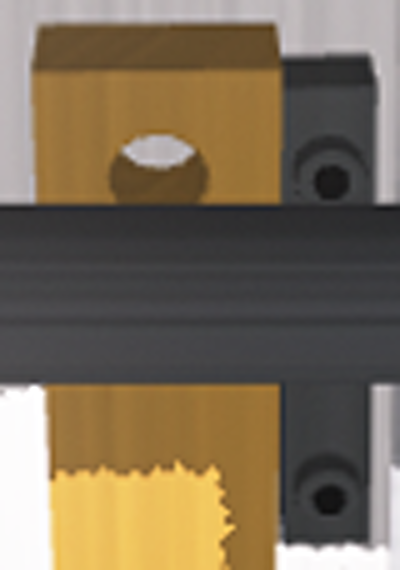

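The blank sits square and against the end stop, with about 0.8 mm between it and the fence. That is inside the 2 mm limit. I'll back the arm off clear of the press.

step_arm(motion=[[[0,0,-20,0],[20,0,-45,0],[50,0,-75,0],[80,0,-100,0],[100,-20,-110,0],[100,-40,-110,0],[100,-40,-110,0],[100,-40,-110,0]]])

```text
t: 23.48
ee_pos: [0.4952, 0.2641, 0.2122]
ee_rot: [-0.0, 0.454, 0.891, 0.001]
contact_force: [-0.4, 0.9, 0.8]
opening: 0.849
```

```bash
python3 q.py; python3 - <<'E'
from station import r
import cv2
f=r.grab_frame("top");cv2.imwrite("pics/t16.png",cv2.resize(f["image"][:,:,::-1],None,fx=1.5,fy=1.5,interpolation=2))
E
```

```text
t 23.4833 (np.float64(-168.5), np.float64(-39.2), np.float64(-0.0054), np.float64(0.2122)) Fx -0.9 Fy 0.2 Fz 0.8 [-0.01 -0.01 -0.03] 0.849 [-1.19  0.39  0.82  1.87 -0.34  1.02  0.39]
```

View pics/t16.png

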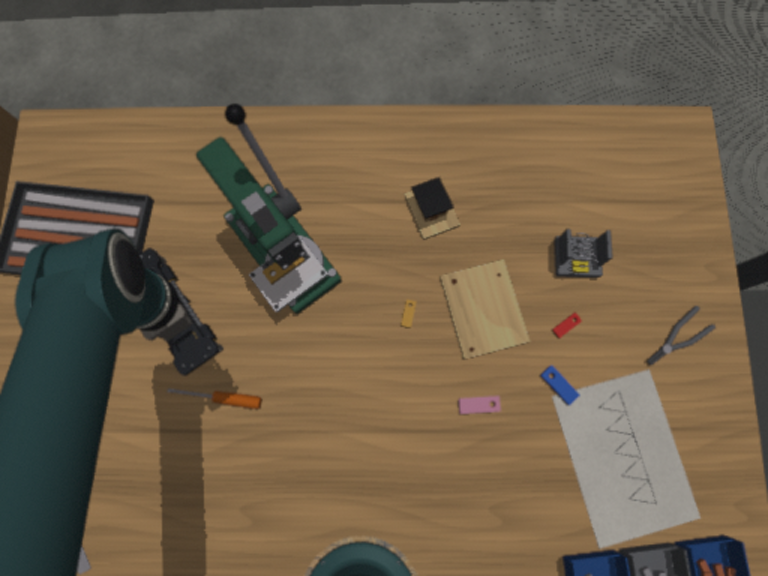

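The top view shows the blank in the nest at (285,268) with its hole end outwards. The house, stand and screwdriver are where they started, the pink bar is back in its place, and the arm is clear.

```bash
python3 -c "
from station import r
print(r.finish_job())"
```

```text
the job is handed in; nothing more can be done
None
```

The brass blank is in the nest, hole end outwards and up against the end stop, and the job is handed in. It sits about 0.8 mm off the fence instead of touching it.

**How it was done:** I gripped the blank by its hole end, laid it on the bed and pressed it against the fence. The moves only turn the tool about its own axis, so I couldn't lean it to get near the punch. Instead I borrowed the loose pink bar, pushed the blank the last 29 mm with it until it stalled at the end stop (about 7 N), and put the bar back within a few millimetres of its original spot.

**Last checks (wrist camera, before backing off):**

| Check | Result |
|---|---|
| Along the fence (x) | end about 4.2–4.5 mm past the fence end, nominal 5 mm; stalled against the stop |
| Off the fence (y) | gap about 0.8 mm (limit 2 mm) |
| Square to the fence | about 0.005 rad (limit 0.03) |
| Arm | clear of everything, gripper open |
| House, stand, screwdriver | not moved, as seen from above |

- **Fence gap:** I left it, because it is inside the limit and nudging the blank again could have turned it.
- **Flatness:** I judged by eye that the blank lies flat; I did not measure it.
- **Camera disagreement:** the top and wrist cameras differed by about 5 mm on where the nest is along x. I used the wrist value, and the stall at the stop matched it.

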